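# Wind the soldering head to its unloading mark and empty the catch tray

### The job

Crank the four-arm handwheel on the sloping panel until the pointer on the front of the soldering head stands level with the little index block, moving the head only by the wheel and never pushing it with the robot. With the catch tray now clear, collect the two finned castings from it into the grey tote, and finish with the head still at its mark. The steel plug stays in the tray, and the other things on the bench stay where they are.

Things in the scene. Friction and masses are not known exactly. Their poses are not given: they have to be found in the camera images.
- machine: bench soldering station, fixed, white and aluminium, 660 mm wide along its y. Origin on the table; x points away from the robot, y left, z up; turned by up to 0.12 rad. All machine-frame numbers below are in mm from here. Handwheel on a sloping panel at its right, catch tray in its middle, bed top at z 20, slideway along its back at x 160..210, z up to 82
- tray (a point): centre of the catch tray's inner floor, machine (40,-25,24): an open aluminium tray, inner extent 182 (x) x 162 (y) mm, its rim only 8 mm above the floor; axes as the machine's
- guard (a point): middle of the nearer of two level round guard bars, 14 mm thick, that run along the machine's y above the wheel, at machine x -40 and +40, z 250, on posts at y -375 and -125. They bar the tool from straight above the wheel: come from the robot's side, square to the panel, and work the arms on the lower half only (within about 55 degrees of straight down the slope)
- wheel_hub (a point): centre of the handwheel, in the plane of its arms, at machine (-20,-250,125). The axis leans 30 degrees from vertical towards the robot: machine direction (-0.5, 0, 0.866) points out of the wheel. The sloping panel lies 45 mm under the arms. Four straight radial arms at 90 degrees, with black round grips 14 mm thick from radius 40 to 74 mm (grasp at about 60)
- wheel (a joint): angle of the handwheel, rad, 0 to 4.8. At 0 an arm points straight down the slope (towards the robot). Grows as the wheel turns clockwise for someone looking at it from the robot: the lowest arm then goes left (+y). Each rad moves the head and pointer 45 mm to the machine's +y. Takes about 0.3 N m to turn and stays where it is left. 2 to 3.9 rad of turning is needed
- pointer (a point): lower tip of the steel pointer, 3 mm wide, on the front (robot side) of the soldering head, at machine x -42, z 62 mm; it travels along the machine's y, 4 mm above the index block's rib
- marker: the index block, aluminium, 28 x 16 x 8 mm with a 3 mm wide, 5 mm tall rib along x on its top, fixed on the dark ledge at the machine's front left (ledge 18 mm wide, top at z 45 mm), same heading as the machine. Origin at the centre of its underside. The head is at its mark when pointer and rib have the same y in the machine's frame; it always stands to the left (+y) of the pointer at the start
- casting_a: finished aluminium casting, 30 (x) x 56 (y) x 26 (z) mm, four fins along y on its top, about 120 g, lying fins up in the catch tray; origin at the centre of its underside. Take it across its 30 mm sides
- casting_b: the second casting, the same as casting_a, farther from the robot in the tray
- tote: open grey plastic tote, 130 (x) x 180 (y) x 60 (z) mm, walls and floor 4 mm, 0.9 kg, loose on the table in front of the machine; origin at the centre of its underside
- plug: plain round steel plug, 22 mm diameter, 18 mm tall, standing in the tray near its right (-y) rim; stays there. Origin at the centre of its underside
- jar: amber jar with black cap, 44 mm diameter, 55 mm tall, between tote and console; bystander, origin at its base
- bottle: white bottle, 56 mm diameter, 150 mm tall, right of the machine; bystander, origin at its base
- spool: black solder spool, 60 mm diameter, 50 mm tall, to the left; bystander, origin at its base
- screwdriver: screwdriver lying at the right; bystander
- head: the grey soldering head on its sliding carriage (carries the pointer), 90 mm wide along y, hanging over the tray at machine x -46..210, z 62..165 mm; axes as the machine's, origin at table level under the middle of its width, at machine x 0. Do not push it
Mind the look-alikes: they are no part of the job. What is shaped like the casting_a but blue or turquoise is not meant. Of the things shaped like the tote, the grey one is meant.

How it is judged:
By the outcome, as a careful person would: the job done as asked, in the order asked, and still so for the second after the job is handed in, with the robot touching nothing.
It also fails if it takes over 72 s, if anything falls off the work surface, if the arm or the gripper's body presses on something with over 40 N, if the wrist force passes 120 N, or if a joint passes its speed limit or range.

### The arm

A 6-joint arm with a two-finger parallel gripper is mounted at the origin on the work surface. World frame = base frame: x ahead of the robot, y to its left, z up, the work surface at z = 0. Lengths are in mm, angles in rad, forces in N, time in s.
With the tool pointing down it reaches from about 400 to 925 mm from the base axis. Payload 3.4 kg.
Tool frame: the origin (TCP) lies where the fingers leave the gripper's body, on its centre line; the fingertips stand 73 mm ahead of it and the grasp point (between the pads) lies 54 mm ahead of it; z points along the fingers, y is the direction in which the jaws open and shut (so a half turn about z gives the same grasp; the last joint's range is limited). The gripper opens to 85 mm and grips with 20 to 120 N. Pads are 22 mm wide; open, the fingers measure 114 mm over their backs; the gripper's body (76 mm by 85 mm) begins 54 mm behind the grasp point. The pads swing forward as they close: fully open they stand 13 mm farther back than shut.
Start: joints at [1.075, 0.307, 1.506, -0, 1.328, -0.073], TCP at [235.43, 524.599, 303.905] pointing down, gripper open.
Joint ranges: [-3.12, 3.12], [-1.05, 2.28], [0.14, 2.33], [-1.42, 4.57], [0.1, 2.73], [-2.68, 2.68]. Speed limits (rad/s): [2.57, 2.57, 3.14, 3.14, 3.14, 3.14].

### API

Orientations are given as [roll, pitch, yaw] about the fixed x, y, z axes, in that order (R = Rz(yaw) Ry(pitch) Rx(roll)).
In Python, from cell import env gives the robot as it stands. The module is installed in compiled form; this text tells all that it offers.
- The arm moves only by the tool step_arm, never from a script. Its argument "increments" is text: rows parted by semicolons, each of 7 numbers parted by spaces: the shift along the tool's x, y, z in m, then the turn, a rotation vector about the tool's x, y, z in degrees, then the closure, from 0 (fully open) to 1 (shut). In form: x y z ax ay az claw; .... A call has 1 to 20 rows; each row shifts and turns the pose as measured when the row begins, along the tool's axes as they then stand; what a row does not reach is not made up. A row lasts 1/10 s, in which the tool goes at most 50 mm and 8.59 degrees, less where a joint would pass 70% of its speed; a pose out of reach is approached as far as the arm can. A call is refused whole if a number of a shift passes 0.05 or a number of a turn 8.59, either way. A call with a gripper value outside its range is refused whole. The fingers move at their own pace and stop on an object; "grip_force" is the grip in N (left out, the last holds). Time passes only in rows, so rows that do not move let the fingers close. It gives the time, the measured TCP pose, the force and the opening at its end, in the units of the state.
- env.get_obs(): the state, without advancing time (a new reading comes with each control period).
- env.snapshot(name): name is "side" or "top" or "wrist"; returns a dict with "color" (400x640x3 uint8, blue, green, red), "range_z" (400x640 float32, mm along the optical axis (not along the pixel's ray), 0 where there is no reading), "fx", "fy", "cx", "cy" (pixels), "origin" and "rotation" of the camera in the world. Camera axes: x right, y up, looking along -z (the intrinsics and any distortion apply to the point x, -y, -z); pixel columns grow to the right and rows downward; lengths in mm; the calibration is good to about 2 mm. The wrist camera is an equidistant fisheye: a pixel r from the principal point sees the ray r / f radians off the axis. A picture is of the moment at which its call begins.
- env.finish_job(): hands the job in, once; it reports no verdict.
The state is a dict: "time_s": time; "q": joint angles; "dq": joint speeds; "joint_efforts": joint torques, N m; "tool_pos": TCP position; "ee_rot": TCP orientation; "wrist_force": force on the tool from outside, world axes, zero at the start; "torque": the same for the moment, N m; "finger_gap": opening from 0.0 (shut) to 1.0 (fully open).
Only numpy, scipy, OpenCV 4.12 (cv2) and the standard library are available. Lean on these libraries where they do the work, as an engineer would, in place of code of your own. Each camera call takes 0.05 s, during which the arm holds its last target.

## Working session

There is one attempt and no reset: what is moved stays moved. The work goes in short steps, Python scripts to look and compute and a tool call to move; the robot and the scene stay as the last step left them, time stands still between calls to the robot, and variables do not carry over. Pictures are saved under pics/ and viewed, and the job is handed in when it is done.

Besides the shell and the picture viewer there is one more tool, called after "Emit:" as a command line: name --argument value ..., lists and objects as JSON in quotes. step_arm: Moves the arm, as the interface text tells. Its arguments: {"type":"object","properties":{"increments":{"type":"string"},"grip_force":{"type":"number"}},"required":["increments"]}

```bash
ls; mkdir -p pics
cat > h.py <<'E'
import numpy as np, cv2
from cell import env
def save(n,fn):
    s=env.snapshot(n); cv2.imwrite('pics/'+fn,s['color']); np.savez('pics/'+fn[:-4]+'.npz',**s); return s
def load(fn): return dict(np.load('pics/'+fn+'.npz'))
E
python3 - <<'E'
from h import *
for n in('side','top','wrist'):
    s=save(n,n+'0.png'); print(n,s['fx'],s['fy'],s['cx'],s['cy'],s['origin'],np.round(s['rotation'],3).tolist())
print(env.get_obs())
E
```

```text
pics
side 394.12797178991775 394.12797178991775 322.4981744722415 205.31013738857362 [ -57.51201152 -689.45621456  998.52749077] [0.808, -0.014, -0.681]
top 365.9735028320491 365.9735028320491 324.89946810563424 201.4474828158106 [ 396.1023541    -3.64078678 1363.83921934] [0.092, 0.002, -1.563]
wrist 309.70691628693146 309.70691628693146 320.9285019178225 197.36800597575956 [159.91584369 558.05219386 372.97654793] [-0.326, 0.002, 1.148]
{'time_s': 0.15, 'q': array([ 1.07549639e+00,  3.07425832e-01,  1.50739944e+00, -6.43829730e-06,
        1.32840262e+00, -7.34887840e-02]), 'dq': array([ 0.00056437, -0.00175795, -0.00497533, -0.00050288, -0.00038523,
        0.00113062]), 'joint_efforts': array([ 5.76430139e-04, -4.57976604e+01, -2.52220416e+01,  1.69954178e-04,
        8.38747888e-03,  3.92667539e-05]), 'tool_pos': array([235.22659105, 524.21412983, 303.16856562]), 'ee_rot': array([-3.13996137e+00, -1.13833141e-04,  2.71978296e+00]), 'wrist_force': array([ 0.60043619, -0.46747601, -0.22582875]), 'torque': array([-0.02271091,  0.01661169,  0.01833656]), 'finger_gap': 1.0013849915263537}
```

View pics/side0.png

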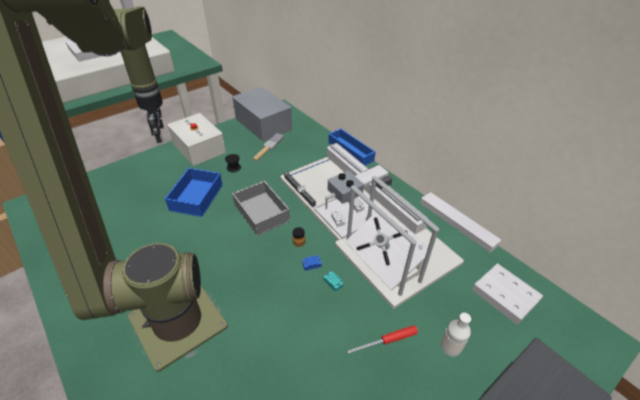

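View pics/top0.png

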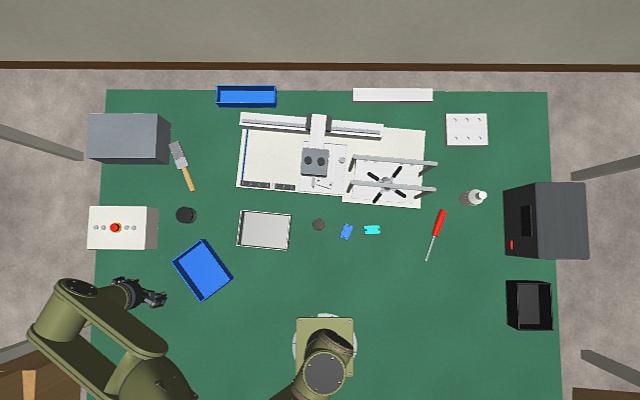

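View pics/wrist0.png

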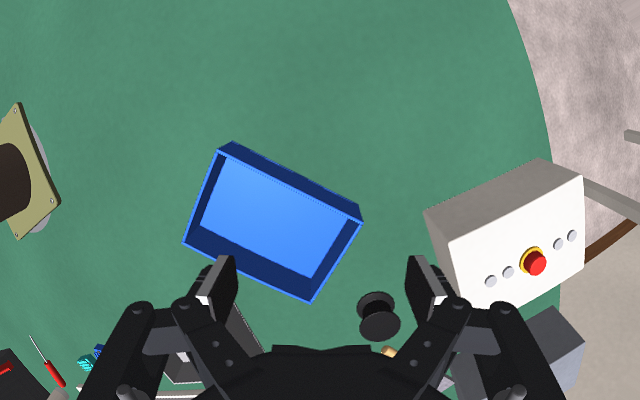

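```bash
cat >> h.py <<'E'
from scipy.spatial.transform import Rotation as Ro
def Rcam(s): 
    return Ro.from_euler('xyz',s['rotation']).as_matrix()
def ray(s,u,v,fish=False):
    x=(u-s['cx'])/s['fx']; y=(v-s['cy'])/s['fy']
    if fish:
        r=np.hypot(x,y); k=np.tan(r)/r if r>1e-9 else 1; x*=k;y*=k
    return Rcam(s)@np.array([x,-y,-1.])
def px(s,u,v,fish=False):   # point by range image
    d=float(s['range_z'][int(round(v)),int(round(u))]); return s['origin']+ray(s,u,v,fish)*d
def atz(s,u,v,z,fish=False):
    r=ray(s,u,v,fish); return s['origin']+r*(z-s['origin'][2])/r[2]
def proj(s,p,fish=False):
    c=Rcam(s).T@(np.asarray(p)-s['origin']); x,y=c[0]/-c[2],-c[1]/-c[2]
    if fish:
        r=np.hypot(x,y); k=np.arctan(r)/r; x*=k;y*=k
    return np.array([s['cx']+s['fx']*x,s['cy']+s['fy']*y])
def crop(s,u0,v0,u1,v1,k,fn):
    c=cv2.resize(s['color'][v0:v1,u0:u1],None,fx=k,fy=k,interpolation=cv2.INTER_CUBIC); cv2.imwrite('pics/'+fn,c)
E
python3 - <<'E'
from h import *
t=load('top0');s=load('side0')
crop(t,230,100,450,260,3.6,'topc.png'); crop(s,230,120,470,300,3.3,'sidec.png')
for p in [(264,230),(300,270),(330,170),(310,155),(243,185),(318,224)]: print(p,px(t,*p).round(1))
for p in [(262,205),(312,264),(330,280),(290,340)]: print(p,px(s,*p).round(1))
E
```

```text
(264, 230) [414.  224.2   5.1]
(300, 270) [268.6  89.    2.5]
(330, 170) [637.  -18.4  25.8]
(310, 155) [664.6  50.6 153.4]
(243, 185) [575.2 296.5  50.3]
(318, 224) [436.2  23.4  54.9]
(262, 205) [436.  246.2   6.2]
(312, 264) [405.8 -88.4  21.9]
(330, 280) [ 410.2 -170.3   23.9]
(290, 340) [ 212.  -240.4   -0.7]
```

View pics/topc.png

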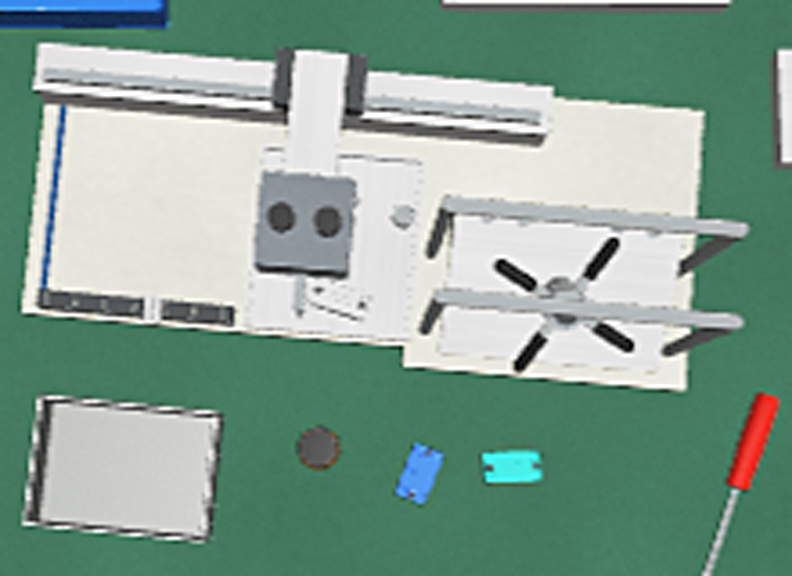

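View pics/sidec.png

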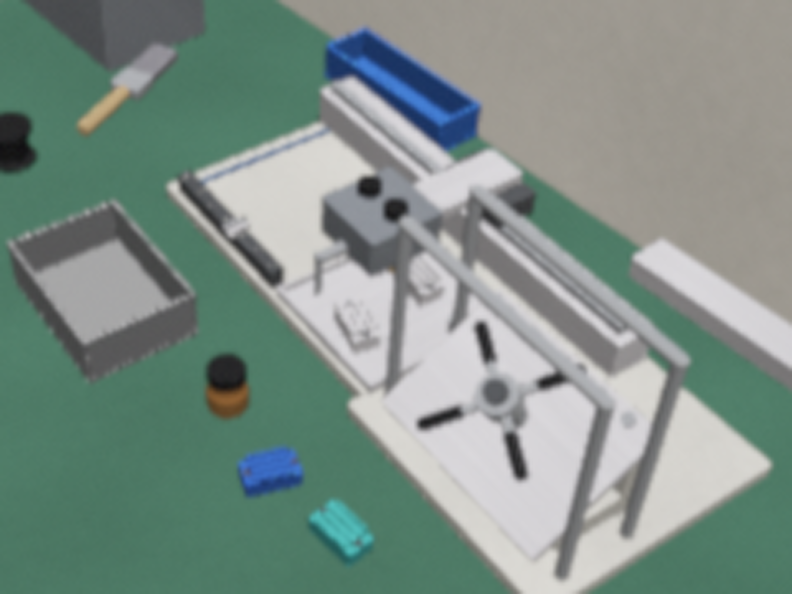

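```bash
cat >> h.py <<'E'
def M(p,m):  # machine->world, m=(x,y,yaw)
    c,s_=np.cos(m[2]),np.sin(m[2]); p=np.asarray(p,float)
    return np.array([m[0]+c*p[0]-s_*p[1],m[1]+s_*p[0]+c*p[1],p[2]])
def Minv(w,m):
    c,s_=np.cos(m[2]),np.sin(m[2]); d=np.asarray(w,float)[:2]-m[:2]
    return np.array([c*d[0]+s_*d[1],-s_*d[0]+c*d[1],w[2]])
DN=np.array([-.866,0,-.5]); LF=np.array([0,1.,0]); HUB=np.array([-20,-250,125.])
def arm(th,r): return HUB+r*(np.cos(th)*DN+np.sin(th)*LF)
E
python3 - <<'E'
from h import *
from scipy.optimize import least_squares
t=load('top0');s=load('side0')
T=lambda a:(230+a[0]/3.6,100+a[1]/3.6); S=lambda a:(230+a[0]/3.3,120+a[1]/3.3)
tt=[T(a) for a in[(520,369),(497,263),(617,239),(633,348)]]   # low,left,up,right
ss=[S(a) for a in[(420,426),(481,322),(584,369),(521,477)]]
# order: low arm(th0), left(+90), up, right
def f(p):
    r=[]
    for k in range(4):
        w=M(arm(p[3]+k*np.pi/2,74),p)
        r+=list(proj(t,w)-tt[k])+list(proj(s,w)-ss[k])
    return np.array(r)
o=least_squares(f,[600,0,-.06,.3]); print(o.x,f(o.x).round(1))
m=o.x
for n,p in dict(bar1=(-40,-125,250),bar2=(-40,-375,250),bar3=(40,-125,250),bar4=(40,-375,250),tr=(-51,-106,32),tl=(-51,56,32),tbl=(131,56,32),tbr=(131,-106,32),sl=(160,0,82)).items():
    w=M(p,m);a=proj(t,w);b=proj(s,w);print(n,((a-[230,100])*3.6).round(),((b-[230,120])*3.3).round())
E
```

```text
[ 5.93728751e+02  3.73340706e+01 -1.58272294e-02  5.43377194e-01] [-0.  -1.2  1.1 -0.4  1.2  0.7 -0.1  1.7 -1.2  1.  -1.   1.1 -1.5 -1.2
  0.4 -0.4]
bar1 [443. 305.] [401. 229.]
bar2 [736. 312.] [616. 401.]
bar3 [445. 212.] [468. 193.]
bar4 [736. 219.] [685. 355.]
tr [408. 345.] [365. 388.]
tl [249. 341.] [267. 297.]
tbl [254. 165.] [397. 229.]
tbr [411. 169.] [497. 310.]
sl [308. 126.] [454. 211.]
```

Run:
```python
from h import *
from scipy.optimize import least_squares
t=load('top0');s=load('side0')
T=lambda a:np.array((230+a[0]/3.6,100+a[1]/3.6)); S=lambda a:np.array((230+a[0]/3.3,120+a[1]/3.3))
tt=[T(a) for a in[(520,369),(497,263),(617,239),(633,348)]]
ss=[S(a) for a in[(420,426),(481,322),(584,369),(521,477)]]
P=[((-40,-125,250),T((440,297)),t),((-40,-375,250),T((738,322)),t),((40,-125,250),T((445,203)),t),((40,-375,250),T((743,229)),t),
((-40,-125,250),S((403,228)),s),((-40,-375,250),S((608,402)),s),((40,-125,250),S((472,192)),s),((40,-375,250),S((682,361)),s),
((131,56,32),T((263,151)),t),((131,-106,32),T((419,162)),t),((-51,-106,32),T((411,341)),t)]
def f(p):
    r=[]
    for k in range(4):
        w=M(arm(p[3]+k*np.pi/2,74),p)
        r+=list(proj(t,w)-tt[k])+list(proj(s,w)-ss[k])
    for a,b,c in P: r+=list(proj(c,M(a,p))-b)
    return np.array(r)
o=least_squares(f,[600,0,-.06,.3],loss='soft_l1'); print(o.x,f(o.x).reshape(-1,2).round(1).tolist())
m=o.x
for u,v in [(150,300),(150,315),(300,285),(300,312)]: print(Minv(px(t,*T((u,v))),m).round(1))
for p in [(360,265),(330,158)]: pass
w=M((-42,0,62),m);print(w, M(HUB,m), M((40,-25,24),m))
```

```text
[ 6.05588777e+02  3.57768781e+01 -6.70927018e-02  4.98295160e-01] [[-0.1, -1.0], [0.9, -0.1], [1.2, 0.8], [-0.1, 2.0], [-1.1, 1.4], [-1.3, 1.2], [-1.4, -0.8], [0.0, -0.4], [0.6, 0.3], [-0.8, -0.6], [1.0, 0.9], [-0.9, -0.4], [0.5, -0.7], [0.2, 0.9], [0.8, 0.2], [-0.1, 0.1], [-0.1, 0.1], [0.1, 0.3], [-1.2, -0.8]]
[-34.7 154.2  55.7]
[-50.  152.6  57.6]
[-17.7   2.7 117.8]
[-31.    4.9  21.4]
[563.68327161  38.59265792  62.        ] [ 568.87318003 -212.3198066   125.        ] [643.82272273   8.15142973  24.        ]
```

```bash
cat >> h.py <<'E'
MP=np.array([605.6,35.8,-0.067])
def Rtilt(m,phi=0,tilt=30):
    # tool x = outwards along arm at wheel angle phi (0 = down slope), z into panel
    t=np.radians(tilt); dn=np.array([-np.cos(t),0,-np.sin(t)]); z=np.array([np.sin(t),0,-np.cos(t)])
    x=np.cos(phi)*dn+np.sin(phi)*LF; y=np.cross(z,x)
    return Ro.from_euler('z',m[2]).as_matrix()@np.column_stack([x,y,z])
def cur():
    o=env.get_obs(); return np.array(o['tool_pos']),Ro.from_euler('xyz',o['ee_rot']).as_matrix(),o
def rows(path,claw=0,p=None,R=None,dig=4):
    """path: list of (pos,R,n)"""
    if p is None: p,R,_=cur()
    out=[]
    for (q,Q,n) in path:
        rv=Ro.from_matrix(R.T@Q).as_rotvec()
        p0,R0=p,R
        for i in range(n):
            pa=p0+(q-p0)*(i/n); pb=p0+(q-p0)*((i+1)/n)
            Ra=R0@Ro.from_rotvec(rv*i/n).as_matrix()
            d=Ra.T@(pb-pa)/1000; a=np.degrees(rv/n)
            out.append(' '.join(f'{v:.{dig}f}'.rstrip('0').rstrip('.') if abs(v)>=.5*10**-dig else '0' for v in d)+' '+' '.join(f'{v:.2f}' for v in a)+f' {claw}')
        p,R=np.array(q,float),Q
    print('; '.join(out))
def st():
    p,R,o=cur(); print('t',round(o['time_s'],2),'p',p.round(1),'q',o['q'].round(3),'F',o['wrist_force'].round(1),'gap',round(o['finger_gap'],3)); print('z',R[:,2].round(3),'x',R[:,0].round(3))
E
python3 - <<'E'
from h import *
p,R,_=cur(); Q=Rtilt(MP)
h=Ro.from_matrix(R)*Ro.from_rotvec(Ro.from_matrix(R.T@Q).as_rotvec()*.4)
rows([(np.array([420,250,330]),h.as_matrix(),8),(np.array([430,-60,330]),Q,10)],dig=3)
E
```

```text
-0.035 -0.022 -0.003 -0.27 -1.49 -0.99 0; -0.035 -0.022 -0.003 -0.27 -1.49 -0.99 0; -0.034 -0.023 -0.002 -0.27 -1.49 -0.99 0; -0.034 -0.024 -0.001 -0.27 -1.49 -0.99 0; -0.034 -0.024 0 -0.27 -1.49 -0.99 0; -0.033 -0.025 0.001 -0.27 -1.49 -0.99 0; -0.033 -0.025 0.001 -0.27 -1.49 -0.99 0; -0.032 -0.026 0.002 -0.27 -1.49 -0.99 0; -0.009 -0.03 0.001 -0.32 -1.78 -1.19 0; -0.009 -0.03 0.001 -0.32 -1.78 -1.19 0; -0.008 -0.03 0.002 -0.32 -1.78 -1.19 0; -0.007 -0.03 0.002 -0.32 -1.78 -1.19 0; -0.007 -0.03 0.002 -0.32 -1.78 -1.19 0; -0.006 -0.03 0.002 -0.32 -1.78 -1.19 0; -0.005 -0.03 0.002 -0.32 -1.78 -1.19 0; -0.005 -0.031 0.002 -0.32 -1.78 -1.19 0; -0.004 -0.031 0.002 -0.32 -1.78 -1.19 0; -0.003 -0.031 0.002 -0.32 -1.78 -1.19 0
```

Emit:
step_arm --increments "-0.035 -0.022 -0.003 -0.27 -1.49 -0.99 0; -0.035 -0.022 -0.003 -0.27 -1.49 -0.99 0; -0.034 -0.023 -0.002 -0.27 -1.49 -0.99 0; -0.034 -0.024 -0.001 -0.27 -1.49 -0.99 0; -0.034 -0.024 0 -0.27 -1.49 -0.99 0; -0.033 -0.025 0.001 -0.27 -1.49 -0.99 0; -0.033 -0.025 0.001 -0.27 -1.49 -0.99 0; -0.032 -0.026 0.002 -0.27 -1.49 -0.99 0; -0.009 -0.03 0.001 -0.32 -1.78 -1.19 0; -0.009 -0.03 0.001 -0.32 -1.78 -1.19 0; -0.008 -0.03 0.002 -0.32 -1.78 -1.19 0; -0.007 -0.03 0.002 -0.32 -1.78 -1.19 0; -0.007 -0.03 0.002 -0.32 -1.78 -1.19 0; -0.006 -0.03 0.002 -0.32 -1.78 -1.19 0; -0.005 -0.03 0.002 -0.32 -1.78 -1.19 0; -0.005 -0.031 0.002 -0.32 -1.78 -1.19 0"

```text
time_s: 1.75
tool_pos: [436.2, -12.4, 328.8]
ee_rot: [-3.141, 0.477, 3.054]
wrist_force: [-0.1, 0.9, 0.2]
finger_gap: 1.0
```

Run:
```python
from h import *
st(); s=save('wrist','w1.png'); p,R,_=cur(); 
print((R.T@(s['origin']-p)).round(1), (R.T@Rcam(s)).round(3))
```

```text
t 1.75 p [436.2 -12.4 328.8] q [-0.143 -0.092  2.003  0.037  0.755 -1.647] F [-0.1  0.9  0.2] gap 1.0
z [ 0.457 -0.04  -0.888] x [-0.885  0.078 -0.459]
[ 82.6   3.8 -70.2] [[-0.001  0.948  0.319]
 [ 1.     0.002 -0.004]
 [-0.005  0.319 -0.948]]
```

View pics/w1.png

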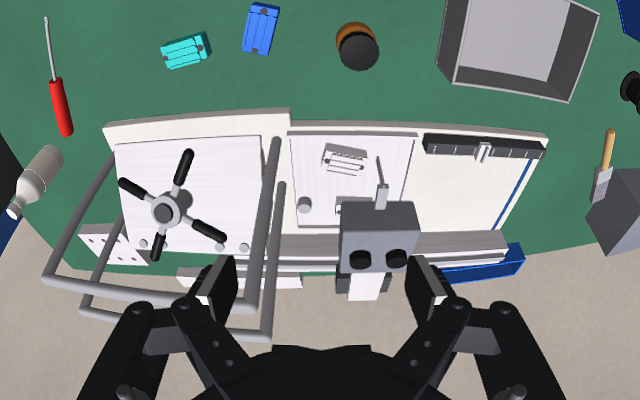

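Run:
```python
from h import *
s=load('w1'); crop(s,100,120,270,270,4.6,'w1a.png'); crop(s,270,110,550,290,2.8,'w1b.png')
```

```text
(no output)
```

View pics/w1a.png

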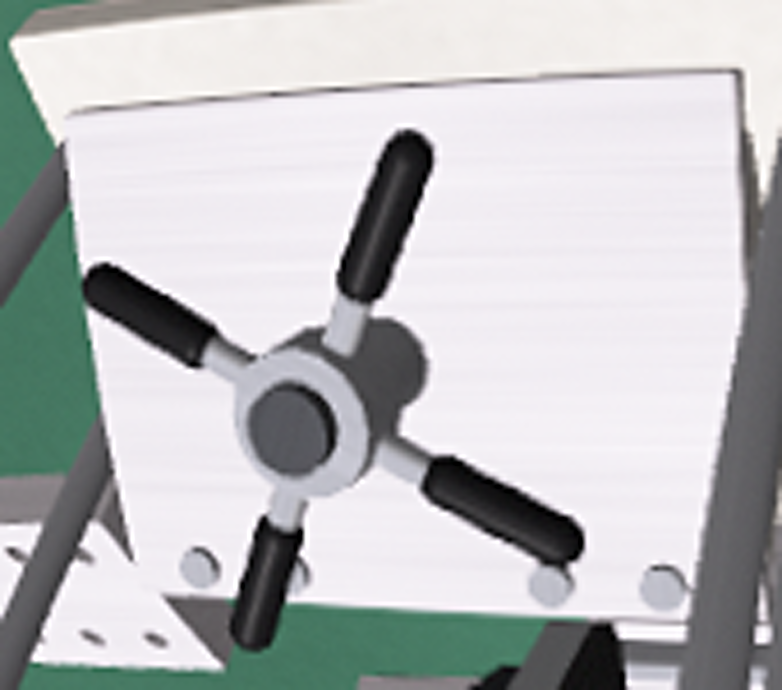

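View pics/w1b.png

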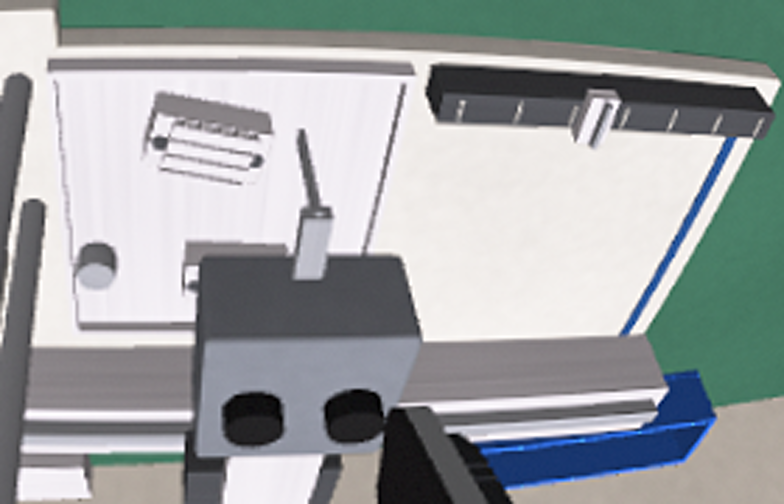

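```bash
cat > fit.py <<'E'
from h import *
from scipy.optimize import least_squares
t=load('top0');s=load('side0');w=load('w1')
T=lambda a:np.array((230+a[0]/3.6,100+a[1]/3.6)); S=lambda a:np.array((230+a[0]/3.3,120+a[1]/3.3))
A=lambda a:np.array((100+a[0]/4.6,120+a[1]/4.6)); B=lambda a:np.array((270+a[0]/2.8,110+a[1]/2.8))
tt=[T(a) for a in[(520,369),(497,263),(617,239),(633,348)]]
ss=[S(a) for a in[(420,426),(481,322),(584,369),(521,477)]]
# wrist grips order low,left(+y),up,right ; outer, inner
wo=[A(a) for a in[(412,130),(581,549),(250,650),(86,283)]]
wi=[A(a) for a in[(356,298),(428,472),(286,520),(208,352)]]
P=[((-40,-125,250),T((440,297)),t),((-40,-375,250),T((738,322)),t),((40,-125,250),T((445,203)),t),((40,-375,250),T((743,229)),t),
((-40,-125,250),S((403,228)),s),((-40,-375,250),S((608,402)),s),((40,-125,250),S((472,192)),s),((40,-375,250),S((682,361)),s),
((131,56,32),T((263,151)),t),((131,-106,32),T((419,162)),t),((-51,-106,32),T((411,341)),t),
((-51,-106,32),B((54,73)),w),((-51,56,32),B((406,76)),w),((131,-106,32),B((82,322)),w)]
def f(p):
    r=[]
    for k in range(4):
        g=M(arm(p[3]+k*np.pi/2,74),p)
        r+=list(proj(t,g)-tt[k])+list(proj(s,g)-ss[k])+list(proj(w,g,1)-wo[k])+list(proj(w,M(arm(p[3]+k*np.pi/2,40),p),1)-wi[k])
    for a,b,c in P: r+=list(proj(c,M(a,p),c is w)-b)
    # pointer tip in wrist & marker
    r+=list(proj(w,M((-42,p[4],62),p),1)-B((302,129)))
    return np.array(r)
o=least_squares(f,[600,0,-.06,.3,0],loss='soft_l1'); print(o.x.round(4));print(f(o.x).reshape(-1,2).round(1).tolist())
m=o.x
def aty(s,uv,z,fish): return Minv(atz(s,*uv,z,fish),m).round(1)
print('rib',aty(w,B((604,96)),58,1),aty(w,B((594,140)),58,1),'ptr',aty(w,B((302,130)),62,1))
print('rib top view',aty(t,T((151,298)),58,0),aty(t,T((150,318)),58,0))
print('hub',M(HUB,m))
E
python3 fit.py
```

```text
[ 6.072683e+02  3.839450e+01 -6.970000e-02  4.936000e-01  3.710100e+00]
[[-0.8, -1.3], [0.6, -0.8], [-2.5, 5.4], [0.1, -4.8], [0.3, 0.5], [-0.6, 1.4], [-5.9, -2.4], [2.6, 1.4], [-2.0, 1.0], [-1.8, 0.4], [-0.2, -5.2], [-2.3, 2.4], [-2.1, -1.1], [-0.4, -1.2], [3.1, 0.8], [-3.2, -2.3], [-0.3, -0.1], [-1.7, -0.8], [0.1, 0.4], [-1.8, -0.6], [0.2, -1.3], [-0.5, 0.1], [0.5, -0.4], [-0.7, -0.6], [-0.7, -0.4], [-0.5, -0.1], [-1.9, -1.2], [-1.1, 0.6], [-0.2, -0.8], [-1.1, 2.4], [0.0, -0.1]]
rib [-61.1 146.3  58. ] [-35. 150.  58.] ptr [-41.3   3.8  62. ]
rib top view [-34.8 150.2  58. ] [-54.9 149.4  58. ]
hub [ 569.90790509 -209.60594023  125.        ]
```

```bash
cat >> fit.py <<'E'
print('---')
for a in wo+wi: print(a.round(1))
c=A((290,425)); print('cap',Minv(px(w,*c,True),m).round(1))
for a in [(400,165),(385,210),(365,270),(120,295),(190,340),(445,485),(555,540),(278,540),(255,620)]:
    P_=px(w,*A(a),True); q=Minv(P_,m); d=q-HUB; print(a,q.round(1),'r',np.hypot(d@DN,d[1]).round(1),'off',(d@np.array([-.5,0,.866])).round(1),'ang',np.arctan2(d[1],d@DN).round(3))
for a in [(100,200),(600,200),(600,500)]: q=Minv(px(w,*A(a),True),m);print('panel',q.round(1),((q-HUB)@np.array([-.5,0,.866])).round(1))
E
python3 fit.py | sed -n '/---/,$p'
```

```text
---
[189.6 148.3]
[226.3 239.3]
[154.3 261.3]
[118.7 181.5]
[177.4 184.8]
[193.  222.6]
[162.2 233. ]
[145.2 196.5]
cap [ -29.8 -247.4  139.3]
(400, 165) [ -78.  -212.4   98.6] r 73.7 off 6.1 ang 0.534
(385, 210) [ -67.1 -219.   102.1] r 60.8 off 3.7 ang 0.536
(365, 270) [ -55.5 -225.5  110.9] r 45.0 off 5.6 ang 0.574
(120, 295) [ -52.2 -303.9  113.2] r 63.6 off 5.9 ang -1.011
(190, 340) [ -41.3 -282.   119.9] r 38.3 off 6.2 ang -0.989
(445, 485) [  -7.1 -210.8  139.5] r 43.4 off 6.1 ang 2.01
(555, 540) [   6.6 -182.7  146. ] r 75.2 off 4.9 ang 2.033
(278, 540) [   7.1 -264.6  148.1] r 37.9 off 6.5 ang -2.748
(255, 620) [  29.4 -278.8  159.9] r 66.7 off 5.5 ang -2.696
panel [ -43.2 -345.4   60. ] -44.7
panel [ -34.9 -178.2   62.5] -46.6
panel [  39.  -186.1  107.4] -44.7
```

```bash
cat >> h.py <<'E'
MP=np.array([607.3,38.4,-0.0697]); HUB=np.array([-21.5,-247.4,124.5])
N=np.array([-.5,0,.866])
def wp(phi,out=0,r=60): # TCP world position for grasp at phi
    return M(arm(phi,r)+(54+out)*N,MP), Rtilt(MP,phi)
E
python3 - <<'E'
from h import *
p,Q=wp(.5,80); print(p)
rows([(p,Q,10)],claw=0.4)
E
```

```text
[ 458.2999244  -170.36446218  214.21652314]
0.0021 -0.0151 0.0119 -0.14 -0.24 2.78 0.4; 0.0014 -0.0152 0.0118 -0.14 -0.24 2.78 0.4; 0.0007 -0.0153 0.0118 -0.14 -0.24 2.78 0.4; 0 -0.0153 0.0117 -0.14 -0.24 2.78 0.4; -0.0007 -0.0153 0.0117 -0.14 -0.24 2.78 0.4; -0.0014 -0.0153 0.0117 -0.14 -0.24 2.78 0.4; -0.0021 -0.0153 0.0116 -0.14 -0.24 2.78 0.4; -0.0027 -0.0152 0.0116 -0.14 -0.24 2.78 0.4; -0.0034 -0.015 0.0116 -0.14 -0.24 2.78 0.4; -0.0041 -0.0149 0.0116 -0.14 -0.24 2.78 0.4
```

Emit:
step_arm --increments "0.002 -0.015 0.012 -0.14 -0.24 2.78 0.4; 0.001 -0.015 0.012 -0.14 -0.24 2.78 0.4; 0.001 -0.015 0.012 -0.14 -0.24 2.78 0.4; 0 -0.015 0.012 -0.14 -0.24 2.78 0.4; -0.001 -0.015 0.012 -0.14 -0.24 2.78 0.4; -0.001 -0.015 0.012 -0.14 -0.24 2.78 0.4; -0.002 -0.015 0.012 -0.14 -0.24 2.78 0.4; -0.003 -0.015 0.012 -0.14 -0.24 2.78 0.4; -0.003 -0.015 0.012 -0.14 -0.24 2.78 0.4; -0.004 -0.015 0.012 -0.14 -0.24 2.78 0.4"

```text
time_s: 2.8
tool_pos: [457.2, -175.1, 208.2]
ee_rot: [2.859, 0.451, 2.479]
wrist_force: [0.3, 1.0, 0.1]
finger_gap: 0.602
```

Run:
```python
from h import *
st(); s=save('wrist','w2.png')
p,Q=wp(.5,0); p1,R1,_=cur()
p8,_=wp(.5,80); print('err tool',(R1.T@(p8-p1)).round(1), np.degrees(Ro.from_matrix(R1.T@Q).as_rotvec()).round(2))
rows([(p,Q,6)],claw=0.4)
```

```text
t 2.8 p [ 457.2 -175.1  208.2] q [-0.611  0.176  2.139  0.644  0.443 -2.119] F [0.3 1.  0.1] gap 0.602
z [ 0.502 -0.037 -0.864] x [-0.71   0.554 -0.436]
err tool [-0.1  7.7 -6.2] [-0.11  0.24 -1.68]
0 0.0013 0.0123 -0.02 0.04 -0.28 0.4; 0 0.0013 0.0123 -0.02 0.04 -0.28 0.4; 0 0.0013 0.0123 -0.02 0.04 -0.28 0.4; 0 0.0013 0.0123 -0.02 0.04 -0.28 0.4; 0 0.0013 0.0123 -0.02 0.04 -0.28 0.4; 0 0.0013 0.0123 -0.02 0.04 -0.28 0.4
```

View pics/w2.png

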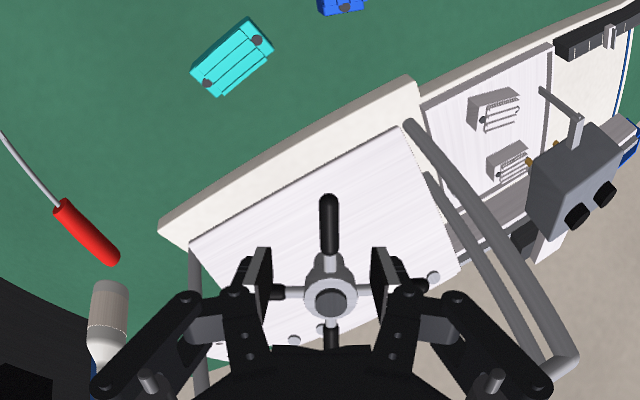

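```bash
cat > kin.py <<'E'
from h import *
from scipy.optimize import least_squares
import json,os
rz=lambda a:Ro.from_euler('z',a).as_matrix(); ry=lambda a:Ro.from_euler('y',a).as_matrix()
def fk(q,k,s4=1,s6=1,o6=np.pi/2):
    a0,h,L1,e,L2,L3=k
    R=rz(q[0]); p=R@np.array([a0,0,h]); R=R@ry(q[1]); p=p+R@[0,0,L1]
    R=R@ry(q[2]); p=p+R@[e,0,L2]; R=R@rz(s4*q[3])@ry(q[4]); p=p+R@[0,0,L3]
    return p,R@rz(s6*q[5]+o6)
D=[([1.07549639,.307425832,1.50739944,-6.4e-6,1.3284,-.07348878],[235.2266,524.214,303.1686],[-3.13996,-1.138e-4,2.719783])]
E
python3 - <<'E'
from kin import *
p,R,o=cur()
D.append((o['q'].tolist(),o['tool_pos'].tolist(),o['ee_rot'].tolist()))
D.append(([-0.143,-0.092,2.003,0.037,0.755,-1.647],[436.2,-12.4,328.8],[-3.141,.477,3.054]))
json.dump(D,open('D.json','w'))
for s4 in(1,-1):
  for s6 in(1,-1):
    for o6 in(np.pi/2,-np.pi/2,0,np.pi):
      e=max(np.linalg.norm(Ro.from_matrix(fk(q,[0]*6,s4,s6,o6)[1].T@Ro.from_euler('xyz',r).as_matrix()).as_rotvec()) for q,_,r in D)
      if e<.3:
        f=lambda k:np.concatenate([fk(q,k,s4,s6,o6)[0]-pp for q,pp,_ in D]+[1e-3*(k-np.array([0,300,400,0,400,250]))])
        b=least_squares(f,[0,300,400,0,400,250]); print(s4,s6,o6,e,b.x.round(1),b.fun.round(2))
E
```

```text
1 1 1.5707963267948966 0.0006973537040054275 [-113.5  277.5  808.4  178.1  500.   459.8] [ 3.687e+01 -2.054e+01 -8.530e+00 -9.700e-01 -2.900e-01 -1.930e+00
 -4.280e+00 -3.801e+01  1.046e+01 -1.100e-01 -2.000e-02  4.100e-01
  1.800e-01  1.000e-01  2.100e-01]
```

```bash
cat >> kin.py <<'E'
def fk(q,k,s4=1,s6=1,o6=np.pi/2):
    a0,h,L1,e,L2,L3,b=k
    R=rz(q[0]); p=R@np.array([a0,b,h]); R=R@ry(q[1]); p=p+R@[0,0,L1]
    R=R@ry(q[2]); p=p+R@[e,0,L2]; R=R@rz(s4*q[3])@ry(q[4]); p=p+R@[0,0,L3]
    return p,R@rz(s6*q[5]+o6)
if os.path.exists('D.json'): D=json.load(open('D.json'))
def fit():
    k0=np.array([0,300,400,0,400,250,42.])
    f=lambda k:np.concatenate([fk(q,k)[0]-pp for q,pp,_ in D]+[3e-3*(k-k0)])
    return least_squares(f,k0)
E
python3 - <<'E'
from kin import *
b=fit(); print(b.x.round(1),b.fun.round(2))
E
```

```text
[-1.000e-01  1.917e+02  6.468e+02  1.090e+02  4.166e+02  2.985e+02
  4.220e+01] [-0.05  0.02  0.05  0.02  0.02  0.01 -0.01 -0.07 -0.06 -0.   -0.32  0.74
  0.33  0.05  0.15  0.  ]
```

```bash
cat >> kin.py <<'E'
LO=np.array([-3.12,-1.05,.14,-1.42,.1,-2.68]);HI=np.array([3.12,2.28,2.33,4.57,2.73,2.68])
def ik(p,R,q0,k):
    f=lambda q:np.concatenate([(fk(q,k)[0]-p)/100,Ro.from_matrix(fk(q,k)[1].T@R).as_rotvec()])
    o=least_squares(f,np.clip(q0,LO+1e-3,HI-1e-3),bounds=(LO,HI)); return o.x,np.abs(o.fun).max()
E
python3 - <<'E'
from kin import *
k=fit().x; q0=cur()[2]['q']
for out in (0,80):
  for tilt in (30,):
    q=q0
    for phi in [.5,.7,.95]: 
        p,R=wp(phi,out); q,e=ik(p,R,q,k); print(out,phi,q.round(2),round(e,4))
    q=q0
    for phi in [.3,.1,-.1,-.3,-.5,-.61,-.75]: 
        p,R=wp(phi,out); q,e=ik(p,R,q,k); print(out,phi,q.round(2),round(e,4))
E
```

```text
0 0.5 [-0.55  0.34  2.15  0.93  0.29 -2.4 ] 0.0
0 0.7 [-0.52  0.34  2.14  0.88  0.28 -2.12] 0.0
0 0.95 [-0.48  0.33  2.12  0.79  0.28 -1.76] 0.0
0 0.3 [-0.58  0.35  2.15  0.96  0.3  -2.66] 0.0
0 0.1 [-0.58  0.35  2.12  0.78  0.32 -2.68] 0.0336
0 -0.1 [-0.58  0.35  2.1   0.59  0.33 -2.68] 0.0733
0 -0.3 [-0.57  0.35  2.08  0.41  0.32 -2.68] 0.1142
0 -0.5 [-0.55  0.35  2.06  0.23  0.3  -2.68] 0.1542
0 -0.61 [-0.54  0.35  2.06  0.13  0.28 -2.68] 0.1749
0 -0.75 [-0.52  0.35  2.07 -0.    0.24 -2.68] 0.1984
80 0.5 [-0.6   0.16  2.13  0.61  0.46 -2.09] 0.0
80 0.7 [-0.57  0.16  2.12  0.57  0.46 -1.83] 0.0
80 0.95 [-0.53  0.16  2.1   0.52  0.46 -1.5 ] 0.0
80 0.3 [-0.63  0.17  2.13  0.63  0.47 -2.35] 0.0
80 0.1 [-0.66  0.18  2.13  0.65  0.48 -2.59] 0.0
80 -0.1 [-0.66  0.18  2.1   0.54  0.5  -2.68] 0.0342
80 -0.3 [-0.63  0.18  2.07  0.37  0.5  -2.68] 0.0898
80 -0.5 [-0.6   0.18  2.05  0.21  0.48 -2.68] 0.1457
80 -0.61 [-0.58  0.19  2.05  0.12  0.46 -2.68] 0.1758
80 -0.75 [-0.55  0.19  2.05 -0.    0.42 -2.68] 0.2125
```

```bash
cat >> h.py <<'E'
def pp(th,d=24,out=0,pt=.7,r=58,depth=56):
    P=arm(th,r)-d*(-np.sin(th)*DN+np.cos(th)*LF)
    return M(P+(depth+out)*N,MP), Rtilt(MP,pt)
E
python3 - <<'E'
from kin import *
k=fit().x; q0=cur()[2]['q']
for pt in (.6,.8,1.0,1.3):
  for out in (0,50):
    q=q0
    for th in [.5,.8,1.2,.8,.4,0,-.37]: 
        p,R=pp(th,24 if out==0 else 32,out,pt); q,e=ik(p,R,q,k); print(pt,out,th,q.round(2),round(e,4))
E
```

```text
0.6 0 0.5 [-0.61  0.35  2.15  0.98  0.31 -2.4 ] 0.0
0.6 0 0.8 [-0.56  0.34  2.16  0.95  0.29 -2.34] 0.0
0.6 0 1.2 [-0.5   0.33  2.14  0.85  0.28 -2.17] 0.0
0.6 0 0.8 [-0.56  0.34  2.16  0.95  0.29 -2.34] 0.0
0.6 0 0.4 [-0.62  0.35  2.15  0.97  0.32 -2.41] 0.0
0.6 0 0 [-0.67  0.36  2.11  0.93  0.36 -2.4 ] 0.0
0.6 0 -0.37 [-0.69  0.36  2.07  0.85  0.4  -2.34] 0.0
0.6 50 0.5 [-0.67  0.24  2.15  0.77  0.42 -2.22] 0.0
0.6 50 0.8 [-0.62  0.23  2.16  0.74  0.39 -2.16] 0.0
0.6 50 1.2 [-0.54  0.22  2.15  0.67  0.38 -2.02] 0.0
0.6 50 0.8 [-0.62  0.23  2.16  0.74  0.39 -2.16] 0.0
0.6 50 0.4 [-0.68  0.24  2.14  0.77  0.43 -2.23] 0.0
0.6 50 0 [-0.72  0.26  2.1   0.74  0.47 -2.24] 0.0
0.6 50 -0.37 [-0.74  0.27  2.05  0.69  0.51 -2.2 ] 0.0
0.8 0 0.5 [-0.61  0.35  2.15  0.98  0.31 -2.2 ] 0.0
0.8 0 0.8 [-0.56  0.34  2.16  0.95  0.29 -2.14] 0.0
0.8 0 1.2 [-0.5   0.33  2.14  0.85  0.28 -1.97] 0.0
0.8 0 0.8 [-0.56  0.34  2.16  0.95  0.29 -2.14] 0.0
0.8 0 0.4 [-0.62  0.35  2.15  0.97  0.32 -2.21] 0.0
0.8 0 0 [-0.67  0.36  2.11  0.93  0.36 -2.2 ] 0.0
0.8 0 -0.37 [-0.69  0.36  2.07  0.85  0.4  -2.14] 0.0
0
[... 1139 characters left out ...]
  0.31 -1.7 ] 0.0
1.3 0 0.8 [-0.56  0.34  2.16  0.95  0.29 -1.64] 0.0
1.3 0 1.2 [-0.5   0.33  2.14  0.85  0.28 -1.47] 0.0
1.3 0 0.8 [-0.56  0.34  2.16  0.95  0.29 -1.64] 0.0
1.3 0 0.4 [-0.62  0.35  2.15  0.97  0.32 -1.71] 0.0
1.3 0 0 [-0.67  0.36  2.11  0.93  0.36 -1.7 ] 0.0
1.3 0 -0.37 [-0.69  0.36  2.07  0.85  0.4  -1.64] 0.0
1.3 50 0.5 [-0.67  0.24  2.15  0.77  0.42 -1.52] 0.0
1.3 50 0.8 [-0.62  0.23  2.16  0.74  0.39 -1.46] 0.0
1.3 50 1.2 [-0.54  0.22  2.15  0.67  0.38 -1.32] 0.0
1.3 50 0.8 [-0.62  0.23  2.16  0.74  0.39 -1.46] 0.0
1.3 50 0.4 [-0.68  0.24  2.14  0.77  0.43 -1.53] 0.0
1.3 50 0 [-0.72  0.26  2.1   0.74  0.47 -1.54] 0.0
1.3 50 -0.37 [-0.74  0.27  2.05  0.69  0.51 -1.5 ] 0.0
```

Run:
```python
from h import *
rows([(*pp(.5,36,30,.8),6),(*pp(.5,36,0,.8),4)],claw=1)
```

```text
-0.0005 -0.0047 0.007 -0.01 0.04 2.58 1; -0.0007 -0.0047 0.007 -0.01 0.04 2.58 1; -0.0009 -0.0046 0.007 -0.01 0.04 2.58 1; -0.0011 -0.0046 0.007 -0.01 0.04 2.58 1; -0.0013 -0.0045 0.007 -0.01 0.04 2.58 1; -0.0016 -0.0045 0.007 -0.01 0.04 2.58 1; 0 0 0.0075 0.00 0.00 0.00 1; 0 0 0.0075 0.00 0.00 0.00 1; 0 0 0.0075 0.00 0.00 0.00 1; 0 0 0.0075 0.00 0.00 0.00 1
```

Emit:
step_arm --increments "-0.0005 -0.0047 0.007 0 0.04 2.58 1; -0.0007 -0.0047 0.007 0 0.04 2.58 1; -0.0009 -0.0046 0.007 0 0.04 2.58 1; -0.0011 -0.0046 0.007 0 0.04 2.58 1; -0.0013 -0.0045 0.007 0 0.04 2.58 1; -0.0016 -0.0045 0.007 0 0.04 2.58 1; 0 0 0 0 0 0 1"

```text
time_s: 3.55
tool_pos: [466.9, -202.4, 162.6]
ee_rot: [2.747, 0.347, 2.193]
wrist_force: [-0.6, 0.1, 0.2]
finger_gap: 0.0
```

Run:
```python
from h import *
st(); s=save('wrist','w3.png')
rows([(*pp(.5,36,0,.8),4)],claw=1)
```

```text
t 3.55 p [ 466.9 -202.4  162.6] q [-0.657  0.293  2.151  0.852  0.378 -2.102] F [-0.6  0.1  0.2] gap 0.0
z [ 0.495 -0.031 -0.868] x [-0.548  0.764 -0.34 ]
-0.0005 -0.0001 0.007 -0.01 -0.08 -0.12 1; -0.0005 -0.0001 0.007 -0.01 -0.08 -0.12 1; -0.0004 -0.0001 0.007 -0.01 -0.08 -0.12 1; -0.0004 -0.0001 0.007 -0.01 -0.08 -0.12 1
```

View pics/w3.png

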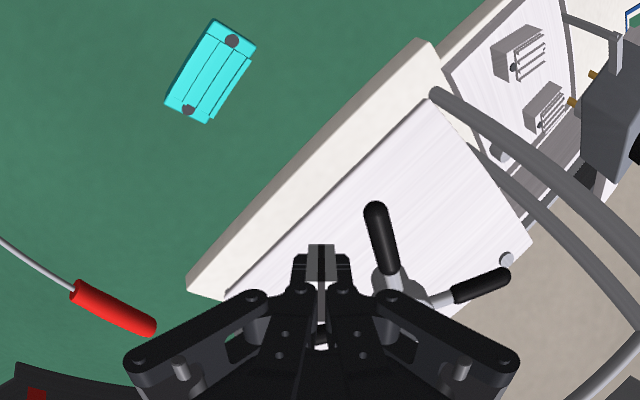

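Emit:
step_arm --increments "-0.0005 0 0.007 0 -0.08 -0.12 1; -0.0005 0 0.007 0 -0.08 -0.12 1; -0.0004 0 0.007 0 -0.08 -0.12 1; -0.0004 0 0.007 0 -0.08 -0.12 1; 0 0 0 0 0 0 1"

```text
time_s: 4.1
tool_pos: [482.9, -202.0, 141.3]
ee_rot: [2.749, 0.36, 2.209]
wrist_force: [0.7, 0.5, -1.0]
finger_gap: 0.0
```

Run:
```python
from h import *
st(); s=save('wrist','w4.png'); crop(s,200,150,440,350,3,'w4c.png')
path=[(*pp(.5,26,0,.8),3)]+[(*pp(.5+.07*i,24,0,.8),1) for i in range(1,11)]
rows(path,claw=1)
```

```text
t 4.1 p [ 482.9 -202.   141.3] q [-0.632  0.351  2.154  0.997  0.326 -2.251] F [ 0.7  0.5 -1. ] gap 0.0
z [ 0.501 -0.034 -0.865] x [-0.557  0.752 -0.352]
0.0008 0.002 0.0006 0.05 0.02 0.17 1; 0.0008 0.002 0.0006 0.05 0.02 0.17 1; 0.0008 0.002 0.0006 0.05 0.02 0.17 1; 0.0033 0.0054 0 0.00 0.00 0.00 1; 0.0024 0.0037 0 0.00 0.00 0.00 1; 0.0022 0.0038 0 0.00 0.00 0.00 1; 0.0019 0.004 0 0.00 0.00 0.00 1; 0.0016 0.0041 0 0.00 0.00 0.00 1; 0.0013 0.0042 0 0.00 0.00 0.00 1; 0.001 0.0043 0 0.00 0.00 0.00 1; 0.0007 0.0043 0 0.00 0.00 0.00 1; 0.0004 0.0044 0 0.00 0.00 0.00 1; 0.0001 0.0044 0 0.00 0.00 0.00 1
```

View pics/w4c.png

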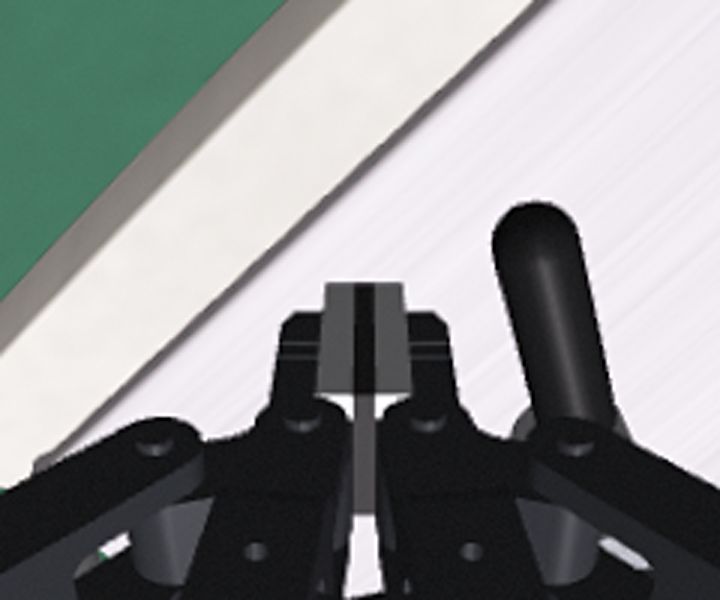

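Emit:
step_arm --increments "0.0008 0.002 0.0006 0 0 0.17 1; 0.0008 0.002 0.0006 0 0 0.17 1; 0.0008 0.002 0.0006 0 0 0.17 1; 0.0033 0.0054 0 0 0 0 1; 0.0024 0.0037 0 0 0 0 1; 0.0022 0.0038 0 0 0 0 1"

```text
time_s: 4.75
tool_pos: [491.7, -184.0, 145.5]
ee_rot: [2.749, 0.366, 2.196]
wrist_force: [-0.6, -5.9, -2.8]
finger_gap: -0.001
```

Run:
```python
from h import *
st(); s=save('wrist','w5.png'); 
rows([(*pp(.5+.07*i,24,0,.8),1) for i in range(4,11)],claw=1)
```

```text
t 4.75 p [ 491.7 -184.   145.5] q [-0.575  0.34   2.156  0.972  0.291 -2.167] F [-0.6 -5.9 -2.8] gap -0.001
z [ 0.504 -0.044 -0.863] x [-0.546  0.757 -0.358]
0.0047 0.0033 0.0014 -0.04 0.60 0.01 1; 0.0016 0.0041 0 0.00 0.00 0.00 1; 0.0013 0.0042 0 0.00 0.00 0.00 1; 0.001 0.0043 0 0.00 0.00 0.00 1; 0.0007 0.0043 0 0.00 0.00 0.00 1; 0.0004 0.0044 0 0.00 0.00 0.00 1; 0.0001 0.0044 0 0.00 0.00 0.00 1
```

View pics/w5.png

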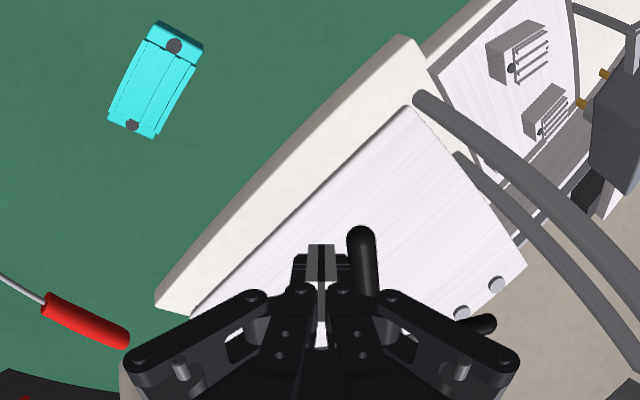

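Emit:
step_arm --increments "0.0035 0.0033 0.0008 0 0.4 0 1; 0.0016 0.0041 0 0 0 0 1; 0.0013 0.0042 0 0 0 0 1; 0.001 0.0043 0 0 0 0 1; 0.0007 0.0043 0 0 0 0 1; 0.0004 0.0044 0 0 0 0 1; 0.0001 0.0044 0 0 0 0 1"

```text
time_s: 5.5
tool_pos: [507.0, -163.6, 153.0]
ee_rot: [2.757, 0.372, 2.19]
wrist_force: [-2.6, -6.4, -1.2]
finger_gap: -0.001
```

Run:
```python
from h import *
st(); s=save('wrist','w6.png');  t=save('top','t6.png'); crop(t,290,120,450,240,4.5,'t6c.png')
print((cur()[1].T@(pp(1.2,24,0,.8)[0]-cur()[0])).round(1))
```

```text
t 5.5 p [ 507.  -163.6  153. ] q [-0.499  0.329  2.137  0.827  0.262 -1.953] F [-2.6 -6.4 -1.2] gap -0.001
z [ 0.501 -0.056 -0.863] x [-0.541  0.759 -0.364]
[5.5 2.6 0.8]
```

View pics/w6.png

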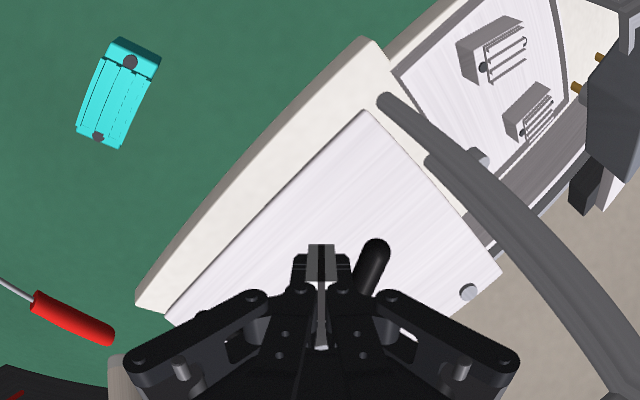

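View pics/t6c.png

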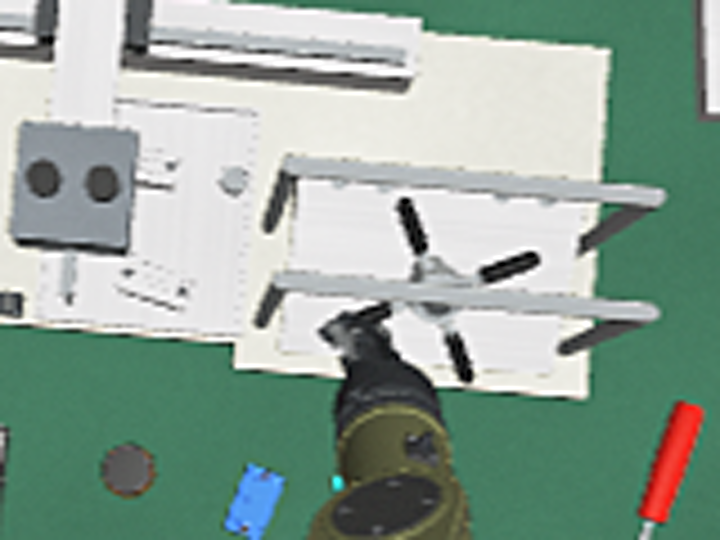

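```bash
cat >> h.py <<'E'
def wheelang(s,uv_out,fish=False,hub=None):
    """intersect ray with arm plane"""
    r=ray(s,*uv_out,fish); n=Ro.from_euler('z',MP[2]).as_matrix()@N; h=M(HUB,MP)
    w=s['origin']+r*((h-s['origin'])@n)/(r@n); d=Minv(w,MP)-HUB
    return np.array([d@DN,d[1]])
E
python3 - <<'E'
from h import *
t=load('t6'); U=lambda a:(290+a[0]/4.5,120+a[1]/4.5)
a=[wheelang(t,U(x)) for x in [(468,381),(402,198),(541,258)]]
for v in a: print(v.round(1),np.arctan2(v[1],v[0]).round(3),np.hypot(*v).round(1))
d=a[0]-a[1]; print('through arm',np.arctan2(d[1],d[0]))
t0=load('top0'); T=lambda a:(230+a[0]/3.6,100+a[1]/3.6)
b=[wheelang(t0,T(x)) for x in [(520,369),(617,239),(497,263),(633,348)]]
d=b[0]-b[1];e=b[2]-b[3];print('t0',np.arctan2(d[1],d[0]),np.arctan2(e[1],e[0])-np.pi/2)
rows([(*pp(1.2,30,50,.8),4),(*pp(-.43,38,50,.8),10),(*pp(-.43,38,0,.8),5)],claw=1)
E
```

```text
[ 70.8 -39.6] -0.51 81.1
[-73.4  30.3] 2.75 79.4
[-34.8 -79. ] -1.985 86.3
through arm -0.4515297990491627
t0 0.4817421314910285 0.49632101390382033
0.0017 -0.0009 -0.0123 -0.14 0.25 -0.03 1; 0.0018 -0.0008 -0.0123 -0.14 0.25 -0.03 1; 0.0018 -0.0008 -0.0123 -0.14 0.25 -0.03 1; 0.0019 -0.0008 -0.0123 -0.14 0.25 -0.03 1; -0.0082 -0.0062 0 0.00 0.00 0.00 1; -0.0082 -0.0062 0 0.00 0.00 0.00 1; -0.0082 -0.0062 0 0.00 0.00 0.00 1; -0.0082 -0.0062 0 0.00 0.00 0.00 1; -0.0082 -0.0062 0 0.00 0.00 0.00 1; -0.0082 -0.0062 0 0.00 0.00 0.00 1; -0.0082 -0.0062 0 0.00 0.00 0.00 1; -0.0082 -0.0062 0 0.00 0.00 0.00 1; -0.0082 -0.0062 0 0.00 0.00 0.00 1; -0.0082 -0.0062 0 0.00 0.00 0.00 1; 0 0 0.01 0.00 0.00 0.00 1; 0 0 0.01 0.00 0.00 0.00 1; 0 0 0.01 0.00 0.00 0.00 1; 0 0 0.01 0.00 0.00 0.00 1; 0 0 0.01 0.00 0.00 0.00 1
```

Emit:
step_arm --increments "0.001 -0.0015 -0.012 0 0.2 0 1; 0.0015 -0.001 -0.012 0 0.2 0 1; 0.0018 -0.0008 -0.0123 0 0.2 0 1; 0.0019 -0.0008 -0.0123 0 0.2 0 1; -0.0082 -0.0062 0 0 0 0 1; -0.0082 -0.0062 0 0 0 0 1; -0.0082 -0.0062 0 0 0 0 1; -0.0082 -0.0062 0 0 0 0 1; -0.0082 -0.0062 0 0 0 0 1; -0.0082 -0.0062 0 0 0 0 1; -0.0082 -0.0062 0 0 0 0 1; -0.0082 -0.0062 0 0 0 0 1; -0.0082 -0.0062 0 0 0 0 1; -0.0082 -0.0062 0 0 0 0 1; 0 0 0 0 0 0 1"

```text
time_s: 7.1
tool_pos: [479.1, -266.3, 195.4]
ee_rot: [2.758, 0.344, 2.204]
wrist_force: [-0.2, -0.0, 0.4]
finger_gap: 0.0
```

Run:
```python
from h import *
st(); s=save('wrist','w7.png')
rows([(*pp(-.46,38,0,.8),5)],claw=1)
```

```text
t 7.1 p [ 479.1 -266.3  195.4] q [-0.757  0.28   2.013  0.654  0.538 -1.973] F [-0.2 -0.   0.4] gap 0.0
z [ 0.487 -0.031 -0.873] x [-0.557  0.759 -0.337]
0 0.0013 0.0096 -0.09 -0.15 -0.02 1; 0.0001 0.0013 0.0096 -0.09 -0.15 -0.02 1; 0.0001 0.0012 0.0096 -0.09 -0.15 -0.02 1; 0.0001 0.0012 0.0096 -0.09 -0.15 -0.02 1; 0.0001 0.0012 0.0096 -0.09 -0.15 -0.02 1
```

View pics/w7.png

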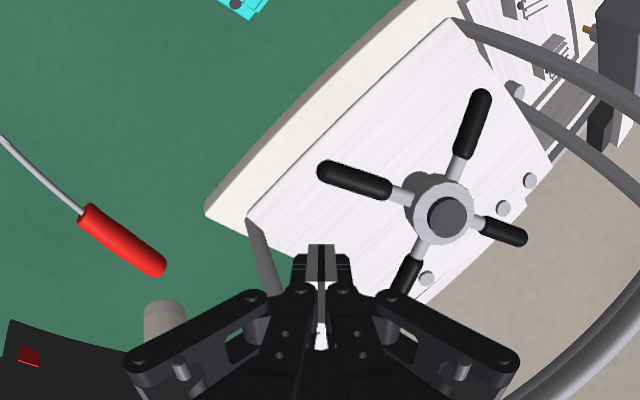

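Run:
```python
from h import *
s=load('w7')
for x in [(323,169),(483,95),(525,239)]:
    v=wheelang(s,x,True); print(v.round(1),np.arctan2(v[1],v[0]).round(3),np.hypot(*v).round(1))
p,R,_=cur(); tip=p+R[:,2]*60; print('finger@arm lvl px',proj(s,tip,1), 'in wheel coords', [ ((Minv(p,MP)-HUB)@DN).round(1), (Minv(p,MP)-HUB)[1].round(1)])
```

```text
[ 67.5 -34.9] -0.478 76.0
[31.3 67. ] 1.134 74.0
[-73.7  33.3] 2.717 80.9
finger@arm lvl px [321.79600728 270.00809075] in wheel coords [np.float64(38.8), np.float64(-64.6)]
```

Emit:
step_arm --increments "0 0.0005 0.0096 0 -0.15 0 1; 0 0.0005 0.0096 0 -0.15 0 1; 0 0.0005 0.0096 0 -0.15 0 1; 0 0.0005 0.0096 0 -0.15 0 1; 0 0.0005 0.0096 0 -0.15 0 1; 0 0 0 0 0 0 1"

```text
time_s: 7.75
tool_pos: [505.2, -262.0, 149.0]
ee_rot: [2.757, 0.352, 2.202]
wrist_force: [-0.3, -0.7, -0.3]
finger_gap: -0.001
```

Run:
```python
from h import *
st()
rows([(*pp(-.45,25,0,.8),3)]+[(*pp(-.45+.08*i,24,0,.8),1) for i in range(1,9)],claw=1)
```

```text
t 7.75 p [ 505.2 -262.   149. ] q [-0.707  0.38   2.033  0.8    0.418 -2.098] F [-0.3 -0.7 -0.3] gap -0.001
z [ 0.491 -0.037 -0.87 ] x [-0.554  0.758 -0.344]
0.0033 0.0022 -0.0017 -0.15 -0.08 -0.01 1; 0.0033 0.0022 -0.0017 -0.15 -0.08 -0.01 1; 0.0033 0.0022 -0.0017 -0.15 -0.08 -0.01 1; 0.006 0.0002 0 0.00 0.00 0.00 1; 0.005 0.0002 0 0.00 0.00 0.00 1; 0.005 0.0006 0 0.00 0.00 0.00 1; 0.0049 0.001 0 0.00 0.00 0.00 1; 0.0048 0.0014 0 0.00 0.00 0.00 1; 0.0047 0.0018 0 0.00 0.00 0.00 1; 0.0045 0.0022 0 0.00 0.00 0.00 1; 0.0043 0.0025 0 0.00 0.00 0.00 1
```

Emit:
step_arm --increments "0.0033 0.0022 -0.0017 -0.1 0 0 1; 0.0033 0.0022 -0.0017 -0.1 0 0 1; 0.0033 0.0022 -0.0017 -0.1 0 0 1; 0.006 0.0002 0 0 0 0 1; 0.005 0.0002 0 0 0 0 1; 0.005 0.0006 0 0 0 0 1; 0.0049 0.001 0 0 0 0 1; 0.0048 0.0014 0 0 0 0 1; 0.0047 0.0018 0 0 0 0 1; 0.0045 0.0022 0 0 0 0 1; 0.0043 0.0025 0 0 0 0 1"

```text
time_s: 8.85
tool_pos: [493.9, -230.6, 150.3]
ee_rot: [2.759, 0.399, 2.182]
wrist_force: [-0.3, -7.1, -3.9]
finger_gap: -0.001
```

Run:
```python
from h import *
st();s=save('wrist','w8.png')
rows([(*pp(.19+.08*i,24,0,.8),1) for i in range(1,13)],claw=1)
```

```text
t 8.85 p [ 493.9 -230.6  150.3] q [-0.65   0.35   2.118  0.949  0.307 -2.203] F [-0.3 -7.1 -3.9] gap -0.001
z [ 0.512 -0.081 -0.855] x [-0.529  0.755 -0.388]
0.023 0.0059 0.0017 -0.97 2.61 0.03 1; 0.0039 0.0032 0 0.00 0.00 0.00 1; 0.0036 0.0035 0 0.00 0.00 0.00 1; 0.0033 0.0038 0 0.00 0.00 0.00 1; 0.003 0.004 0 0.00 0.00 0.00 1; 0.0027 0.0042 0 0.00 0.00 0.00 1; 0.0023 0.0044 0 0.00 0.00 0.00 1; 0.002 0.0046 0 0.00 0.00 0.00 1; 0.0016 0.0048 0 0.00 0.00 0.00 1; 0.0012 0.0049 0 0.00 0.00 0.00 1; 0.0008 0.005 0 0.00 0.00 0.00 1; 0.0004 0.005 0 0.00 0.00 0.00 1
```

View pics/w8.png

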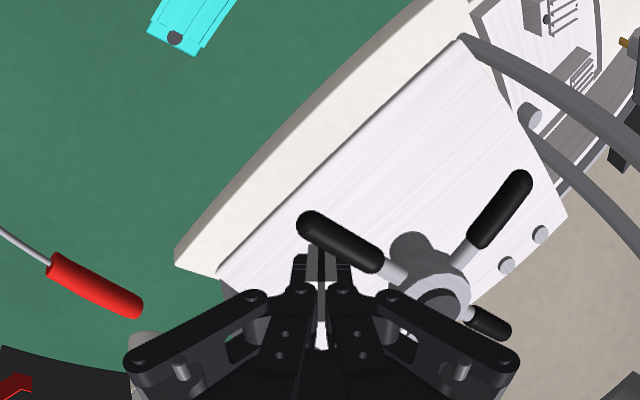

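```bash
cat >> h.py <<'E'
def pos(): 
    p,R,o=cur(); g=p+R[:,2]*56; d=Minv(g,MP)-HUB; a=np.array([d@DN,d[1]]); r=np.hypot(*a)
    ph=np.arctan2(a[1],a[0]); return a,r,ph,ph+np.arcsin(22/r), d@N
def plan(th,n,dth,pt=.8,gain=1.5,d=22,r=58):
    p,R,_=cur(); Q=Rtilt(MP,pt); rv=np.degrees(Ro.from_matrix(R.T@Q).as_rotvec())/3
    out=[]; 
    for i in range(n):
        a=pp(th+i*dth,d,0,pt,r)[0]; b=pp(th+(i+1)*dth,d,0,pt,r)[0]
        v=Q.T@(b-a)*gain
        if i==0: v0=Q.T@(a-p); print('initial corr',v0.round(1),'rot',rv.round(2))
        out.append(' '.join(f'{x/1000:.4f}' for x in v))
    print('; '.join(out))
E
python3 - <<'E'
from h import *
a,r,ph,th,off=pos(); print(a,r,ph,th,off); plan(th,10,.08)
s=load('w8')
for x in [(300,221),(529,177)]:
    v=wheelang(s,x,True); print(v.round(1),np.arctan2(v[1],v[0]).round(3),np.hypot(*v).round(1))
E
```

```text
[ 49.4430409  -30.66537051] 58.18057443700707 -0.5551518161853586 -0.1673730028299843 2.934741085892418
initial corr [-0.2 -4.4  2.9] rot [-0.32  0.87  0.01]
0.0072 0.0021 0.0000; 0.0070 0.0026 0.0000; 0.0067 0.0032 0.0000; 0.0065 0.0037 0.0000; 0.0061 0.0042 0.0000; 0.0058 0.0047 0.0000; 0.0054 0.0051 0.0000; 0.0050 0.0055 -0.0000; 0.0045 0.0059 -0.0000; 0.0040 0.0063 -0.0000
[ 75.6 -17.9] -0.232 77.7
[11.5 76.2] 1.421 77.1
```

Emit:
step_arm --increments "0.0072 0.0021 0.001 -0.3 0.9 0 1; 0.007 0.0026 0.001 -0.3 0.9 0 1; 0.0067 0.0032 0.001 -0.3 0.9 0 1; 0.0065 0.0037 0.0005 0 0.3 0 1; 0.0061 0.0042 0 0 0.3 0 1; 0.0058 0.0047 0 0 0.3 0 1; 0.0054 0.0051 0 0 0.3 0 1; 0.005 0.0055 0 0 0.3 0 1"

```text
time_s: 9.7
tool_pos: [496.9, -195.4, 150.6]
ee_rot: [2.763, 0.386, 2.182]
wrist_force: [0.5, -6.8, -3.0]
finger_gap: -0.001
```

Run:
```python
from h import *
st();a,r,ph,th,off=pos(); print(a,r,ph,th,off); plan(th,14,.08)
```

```text
t 9.7 p [ 496.9 -195.4  150.6] q [-0.573  0.336  2.138  0.896  0.273 -2.083] F [ 0.5 -6.8 -3. ] gap -0.001
z [ 0.504 -0.074 -0.861] x [-0.532  0.758 -0.377]
[49.04547617  4.34642494] 49.237690266514825 0.08838939472657735 0.5515882640999336 2.8267230321189967
initial corr [11.6 -4.6  2.8] rot [-0.39  0.66 -0.08]
0.0040 0.0063 -0.0000; 0.0035 0.0066 -0.0000; 0.0030 0.0068 -0.0000; 0.0024 0.0070 -0.0000; 0.0018 0.0072 -0.0000; 0.0013 0.0073 -0.0000; 0.0007 0.0074 -0.0000; 0.0001 0.0074 -0.0000; -0.0005 0.0074 -0.0000; -0.0011 0.0074 -0.0000; -0.0017 0.0072 -0.0000; -0.0023 0.0071 -0.0000; -0.0028 0.0069 -0.0000; -0.0034 0.0066 -0.0000
```

Emit:
step_arm --increments "0.007 0.0045 0.0008 -0.3 0.6 0 1; 0.0065 0.0045 0.0008 -0.3 0.6 0 1; 0.006 0.005 0.0005 -0.3 0.6 0 1; 0.005 0.006 0 0 0.3 0 1; 0.0035 0.0065 0 0 0.3 0 1; 0.0025 0.007 0 0 0.3 0 1; 0.0015 0.007 0 0 0.3 0 1"

```text
time_s: 10.4
tool_pos: [508.5, -158.0, 156.0]
ee_rot: [2.763, 0.37, 2.183]
wrist_force: [-2.5, -5.4, -3.5]
finger_gap: 0.0
```

Run:
```python
from h import *
st();a,r,ph,th,off=pos(); print(a,r,ph,th,off); s=save('wrist','w9.png'); plan(th,5,.08)
```

```text
t 10.4 p [ 508.5 -158.   156. ] q [-0.479  0.321  2.132  0.741  0.259 -1.843] F [-2.5 -5.4 -3.5] gap 0.0
z [ 0.495 -0.062 -0.866] x [-0.536  0.763 -0.361]
[39.23285719 43.0163602 ] 58.22048031247636 0.8313662324405225 1.2188650918425452 3.0528520118758893
initial corr [ 2.4 -0.3  3.1] rot [-0.36  0.34 -0.18]
-0.0007 0.0074 -0.0000; -0.0013 0.0073 -0.0000; -0.0019 0.0072 -0.0000; -0.0025 0.0070 -0.0000; -0.0030 0.0068 -0.0000
```

View pics/w9.png

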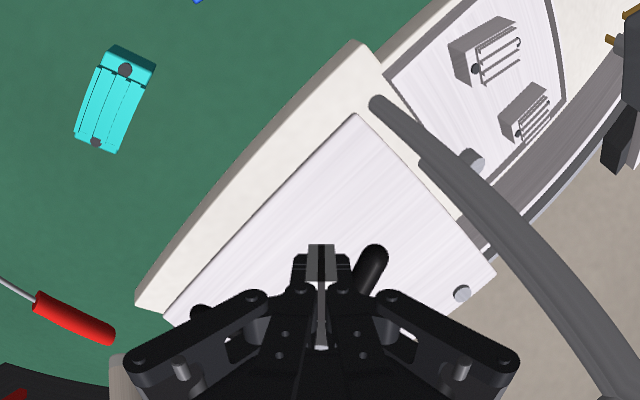

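Emit:
step_arm --increments "0.001 -0.0015 -0.012 0 0.2 0 1; 0.0015 -0.001 -0.012 0 0.2 0 1; 0.0018 -0.0008 -0.0123 0 0.2 0 1; 0.0019 -0.0008 -0.0123 0 0.2 0 1; -0.0082 -0.0062 0 0 0 0 1; -0.0082 -0.0062 0 0 0 0 1; -0.0082 -0.0062 0 0 0 0 1; -0.0082 -0.0062 0 0 0 0 1; -0.0082 -0.0062 0 0 0 0 1; -0.0082 -0.0062 0 0 0 0 1; -0.0082 -0.0062 0 0 0 0 1; -0.0082 -0.0062 0 0 0 0 1; -0.0082 -0.0062 0 0 0 0 1; -0.0082 -0.0062 0 0 0 0 1; 0 0 0 0 0 0 1"

```text
time_s: 11.95
tool_pos: [476.5, -258.7, 204.7]
ee_rot: [2.762, 0.355, 2.194]
wrist_force: [-0.8, -0.2, 0.7]
finger_gap: 0.001
```

Run:
```python
from h import *
st();a,r,ph,th,off=pos(); print(a,off); s=save('wrist','w10.png');t=save('top','t10.png'); crop(t,230,120,450,240,3.6,'t10c.png')
```

```text
t 11.95 p [ 476.5 -258.7  204.7] q [-0.741  0.254  2.021  0.625  0.53  -1.925] F [-0.8 -0.2  0.7] gap 0.001
z [ 0.489 -0.046 -0.871] x [-0.547  0.762 -0.347]
[ 36.96342436 -58.79911605] 57.60133050911836
```

View pics/w10.png

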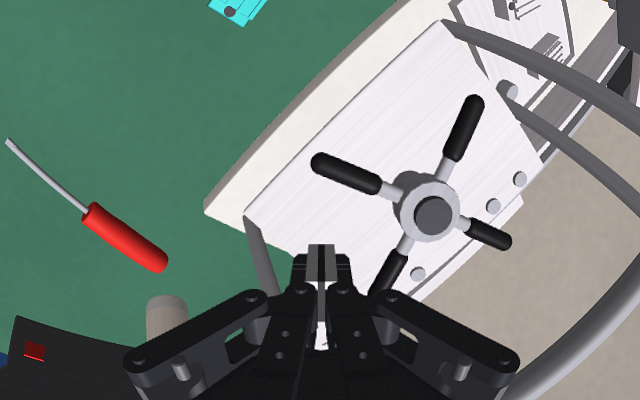

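View pics/t10c.png

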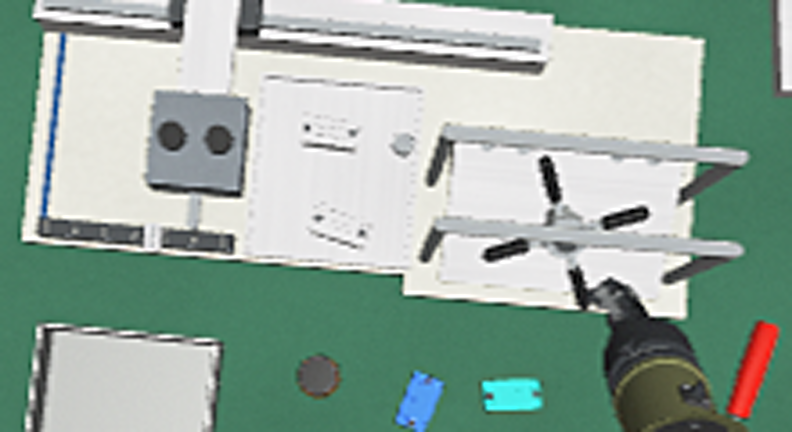

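Run:
```python
from h import *
s=load('w10')
V=[]
for x in [(314,161),(477,98),(509,241)]:
    v=wheelang(s,x,True); V.append(v);print(v.round(1),np.arctan2(v[1],v[0]).round(3),np.hypot(*v).round(1))
p,R,_=cur()
p2=p+R[:,2]*49
rows([(*pp(-.42,36,0,.8),5)],claw=1)
t=load('t10'); T=lambda a:(230+a[0]/3.6,120+a[1]/3.6)
print(Minv(atz(t,*T((192,225)),62),MP),Minv(atz(t,*T((151,238)),58),MP))
```

```text
[ 71.  -30.9] -0.411 77.4
[27.1 71. ] 1.207 76.0
[-74.   28.8] 2.77 79.4
0.0001 0 0.0115 -0.18 -0.01 -0.07 1; 0.0001 0 0.0115 -0.18 -0.01 -0.07 1; 0.0001 0 0.0115 -0.18 -0.01 -0.07 1; 0.0001 -0.0001 0.0115 -0.18 -0.01 -0.07 1; 0.0001 -0.0001 0.0115 -0.18 -0.01 -0.07 1
[-31.18131946 108.90192613  62.        ] [-46.87207711 149.1203572   58.        ]
```

Emit:
step_arm --increments "0 0 0.011 -0.1 0 0 1; 0 0 0.011 -0.1 0 0 1; 0 0 0.011 -0.1 0 0 1; 0 0 0.011 -0.1 0 0 1; 0 0 0.01 -0.1 0 0 1; 0 0 0 0 0 0 1"

```text
time_s: 12.65
tool_pos: [503.1, -255.5, 152.4]
ee_rot: [2.754, 0.349, 2.199]
wrist_force: [-0.1, -0.5, 0.0]
finger_gap: 0.0
```

Run:
```python
from h import *
st();a,r,ph,th,off=pos(); print(a,r,ph,th,off); plan(-.42,11,.08,d=24)
```

```text
t 12.65 p [ 503.1 -255.5  152.4] q [-0.701  0.369  2.04   0.794  0.42  -2.082] F [-0.1 -0.5  0. ] gap 0.0
z [ 0.492 -0.034 -0.87 ] x [-0.552  0.761 -0.342]
[ 40.19659576 -53.07638142] 66.57979103937775 -0.9226173887885178 -0.585857628751491 -0.8621143562649072
initial corr [ 7.8  2.8 -0.9] rot [-0.12 -0.11 -0.08]
0.0075 -0.0000 0.0000; 0.0075 0.0006 0.0000; 0.0074 0.0012 0.0000; 0.0073 0.0018 0.0000; 0.0072 0.0024 0.0000; 0.0069 0.0029 0.0000; 0.0067 0.0035 0.0000; 0.0064 0.0040 0.0000; 0.0060 0.0045 0.0000; 0.0057 0.0050 0.0000; 0.0053 0.0054 -0.0000
```

Emit:
step_arm --increments "0.006 0.0015 0 0 0.1 0 1; 0.0075 0.001 0 0 0.3 0 1; 0.0078 0.001 0 0 0.3 0 1; 0.0078 0.001 0 0 0.3 0 1; 0.0078 0.0012 0 0 0.3 0 1; 0.0078 0.0018 0 0 0.3 0 1; 0.0078 0.0024 0 0 0.3 0 1; 0.0075 0.003 0 0 0.3 0 1"

```text
time_s: 13.45
tool_pos: [488.4, -215.4, 145.7]
ee_rot: [2.76, 0.356, 2.196]
wrist_force: [3.0, -6.4, -1.3]
finger_gap: 0.0
```

Run:
```python
from h import *
st();a,r,ph,th,off=pos(); print(a,r,ph,th,off); plan(th,8,.08)
t=save('top','t11.png'); crop(t,230,130,350,220,6,'t11c.png')
```

```text
t 13.45 p [ 488.4 -215.4  145.7] q [-0.64   0.349  2.122  0.884  0.339 -2.13 ] F [ 3.  -6.4 -1.3] gap 0.0
z [ 0.491 -0.045 -0.87 ] x [-0.548  0.76  -0.349]
[ 58.66807544 -14.66377444] 60.47288116687963 -0.24492661421327153 0.1274169811971085 2.0502116023340924
initial corr [ 1.2 -1.8  2. ] rot [-0.25  0.04 -0.07]
0.0062 0.0041 0.0000; 0.0059 0.0045 0.0000; 0.0055 0.0050 0.0000; 0.0051 0.0054 -0.0000; 0.0047 0.0058 -0.0000; 0.0042 0.0062 -0.0000; 0.0037 0.0065 -0.0000; 0.0031 0.0067 -0.0000
```

View pics/t11c.png

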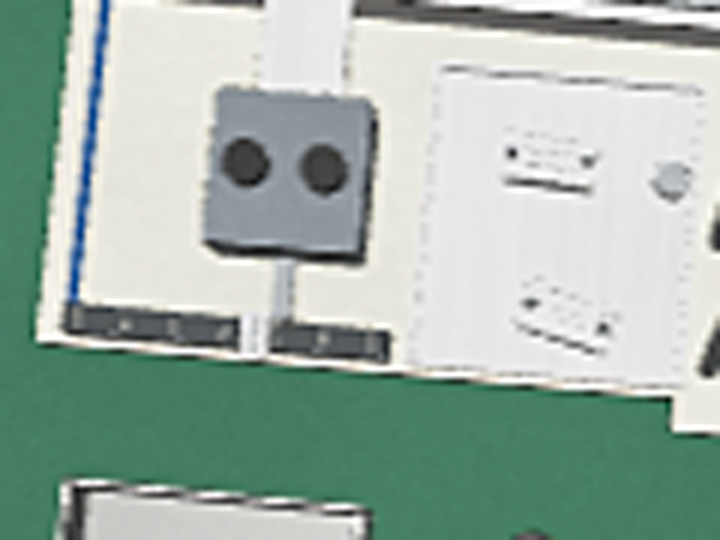

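Emit:
step_arm --increments "0.006 0.0041 0.0005 0 0.2 0 1; 0.006 0.0045 0.0005 0 0.2 0 1; 0.0055 0.005 0.0005 0 0.2 0 1"

```text
time_s: 13.8
tool_pos: [490.9, -198.9, 146.7]
ee_rot: [2.764, 0.364, 2.192]
wrist_force: [1.2, -6.5, -0.2]
finger_gap: 0.003
```

Run:
```python
from h import *
st();a,r,ph,th,off=pos(); print(a,r,ph,th,off)
t=save('top','t12.png'); crop(t,230,130,350,220,6,'t12c.png')
t=save('side','s12.png'); crop(t,260,150,380,240,6,'s12c.png')
t=save('wrist','w12.png')
```

```text
t 13.8 p [ 490.9 -198.9  146.7] q [-0.597  0.341  2.136  0.884  0.305 -2.093] F [ 1.2 -6.5 -0.2] gap 0.003
z [ 0.493 -0.054 -0.869] x [-0.544  0.76  -0.356]
[56.84204488  1.42172818] 56.85982216777052 0.02500669738233887 0.42229192615132116 2.2757126691369853
```

View pics/t12c.png

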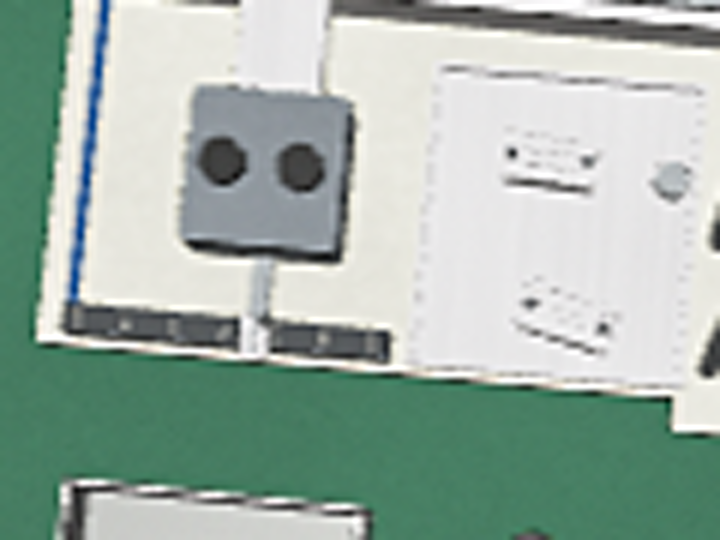

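View pics/s12c.png

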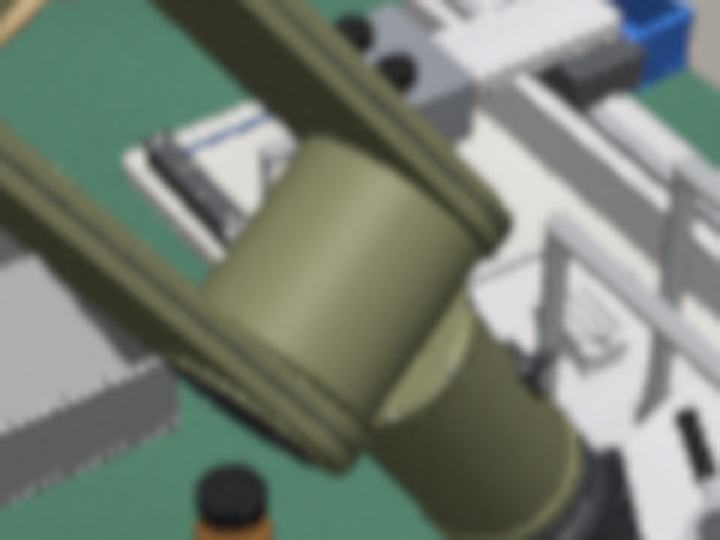

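View pics/w12.png

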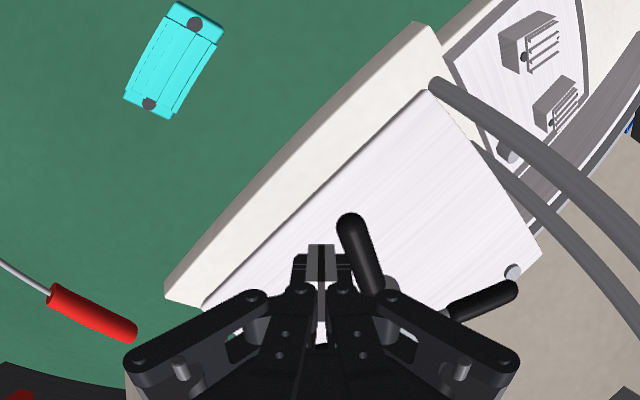

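Run:
```python
from kin import *
k=fit().x; p,R,o=cur(); print(np.abs(fk(o['q'],k)[0]-p).max())
q=o['q']
Q=Rtilt(MP,0)
a=p-R[:,2]*60; q,e=ik(a,R,q,k); print(q.round(2),e)
b=M((-160,147,190),MP); q1,e=ik(b,Q,q,k); print(b,q1.round(2),e)
Qm=Ro.from_matrix(R)*Ro.from_rotvec(Ro.from_matrix(R.T@Q).as_rotvec()*.5)
c=(a+b)/2; c[0]-=15; q2,e=ik(c,Qm.as_matrix(),q,k); print(c,q2.round(2),e)
rows([(a,R,4),(c,Qm.as_matrix(),8),(b,Q,8)],claw=1,dig=3)
```

```text
0.07017982887185781
[-0.64  0.21  2.13  0.64  0.43 -1.87] 7.332801033044234e-14
[457.92609598 196.18604754 190.        ] [ 0.48  0.24  2.12 -0.7   0.42 -0.43] 8.132199257759636e-11
[444.49090773   0.71364761 194.29825732] [-0.1   0.14  2.25  0.02  0.23 -1.21] 1.1709744285326451e-13
0 0 -0.015 0.00 0.00 0.00 1; 0 0 -0.015 0.00 0.00 0.00 1; 0 0 -0.015 0.00 0.00 0.00 1; 0 0 -0.015 0.00 0.00 0.00 1; 0.02 0.014 -0.002 -0.07 0.00 -2.88 1; 0.019 0.015 -0.002 -0.07 0.00 -2.88 1; 0.018 0.016 -0.002 -0.07 0.00 -2.88 1; 0.018 0.017 -0.002 -0.07 0.00 -2.88 1; 0.017 0.018 -0.002 -0.07 0.00 -2.88 1; 0.016 0.019 -0.002 -0.07 0.00 -2.88 1; 0.015 0.02 -0.002 -0.07 0.00 -2.88 1; 0.014 0.02 -0.002 -0.07 0.00 -2.88 1; 0.01 0.022 0 -0.07 0.00 -2.88 1; 0.009 0.023 0 -0.07 0.00 -2.88 1; 0.008 0.023 0 -0.07 0.00 -2.88 1; 0.006 0.024 0 -0.07 0.00 -2.88 1; 0.005 0.024 0 -0.07 0.00 -2.88 1; 0.004 0.024 0 -0.07 0.00 -2.88 1; 0.003 0.024 0 -0.07 0.00 -2.88 1; 0.002 0.024 0 -0.07 0.00 -2.88 1
```

Emit:
step_arm --increments "0 -0.001 -0.015 0 0 0 1; 0 -0.001 -0.015 0 0 0 1; 0 0 -0.015 0 0 0 1; 0 0 -0.015 0 0 0 1; 0.02 0.014 -0.002 0 0 -2.88 1; 0.019 0.015 -0.002 0 0 -2.88 1; 0.018 0.016 -0.002 0 0 -2.88 1; 0.018 0.017 -0.002 0 0 -2.88 1; 0.017 0.018 -0.002 0 0 -2.88 1; 0.016 0.019 -0.002 0 0 -2.88 1; 0.015 0.02 -0.002 0 0 -2.88 1; 0.014 0.02 -0.002 0 0 -2.88 1; 0.01 0.022 0 0 0 -2.88 1; 0.009 0.023 0 0 0 -2.88 1; 0.008 0.023 0 0 0 -2.88 1; 0.006 0.024 0 0 0 -2.88 1; 0.005 0.024 0 0 0 -2.88 1; 0.004 0.024 0 0 0 -2.88 1; 0.003 0.024 0 0 0 -2.88 1; 0.002 0.024 0 0 0 -2.88 1"

```text
time_s: 15.95
tool_pos: [418.8, 210.8, 186.9]
ee_rot: [-3.106, 0.486, 3.112]
wrist_force: [0.2, -0.0, 0.2]
finger_gap: 0.002
```

Run:
```python
from h import *
st(); s=save('wrist','w13.png'); print(Minv(s['origin'],MP))
```

```text
t 15.95 p [418.8 210.8 186.9] q [ 0.561  0.219  2.14  -0.675  0.482 -0.413] F [ 0.2 -0.   0.2] gap 0.002
z [ 0.466 -0.049 -0.883] x [-0.884  0.026 -0.467]
[-305.8124848   157.03949448  210.04642539]
```

View pics/w13.png

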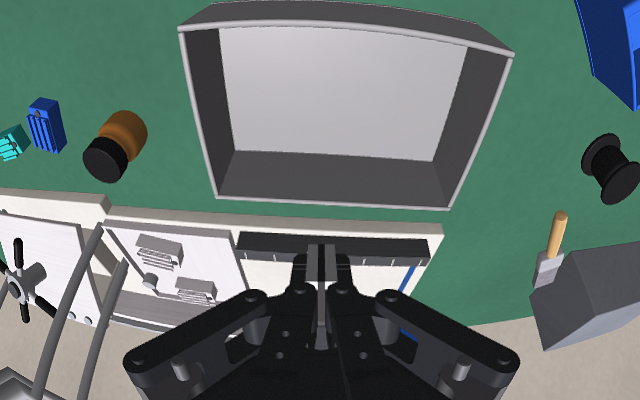

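Emit:
step_arm --increments "-0.02 0 0 0 0.8 0 0; -0.02 0 0 0 0.8 0 0; -0.01 0 0 0 0 0 0; 0 0 0 0 0 0 0; 0 0 0 0 0 0 0"

```text
time_s: 16.5
tool_pos: [459.0, 211.6, 208.4]
ee_rot: [-3.102, 0.449, 3.121]
wrist_force: [0.2, -0.9, 0.3]
finger_gap: 0.846
```

Run:
```python
from h import *
st(); s=save('wrist','w14.png'); print(Minv(s['origin'],MP)); crop(s,220,180,420,320,4,'w14c.png')
```

```text
t 16.5 p [459.  211.6 208.4] q [ 0.495  0.22   2.027 -0.48   0.569 -0.681] F [ 0.2 -0.9  0.3] gap 0.846
z [ 0.433 -0.049 -0.9  ] x [-0.901  0.018 -0.434]
[-264.76979628  160.04240261  235.4113958 ]
```

View pics/w14.png

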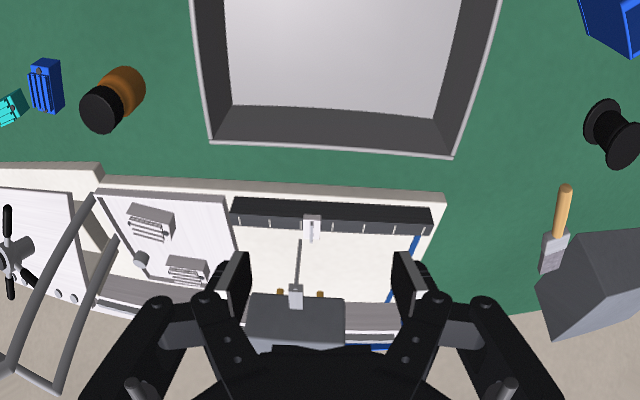

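View pics/w14c.png

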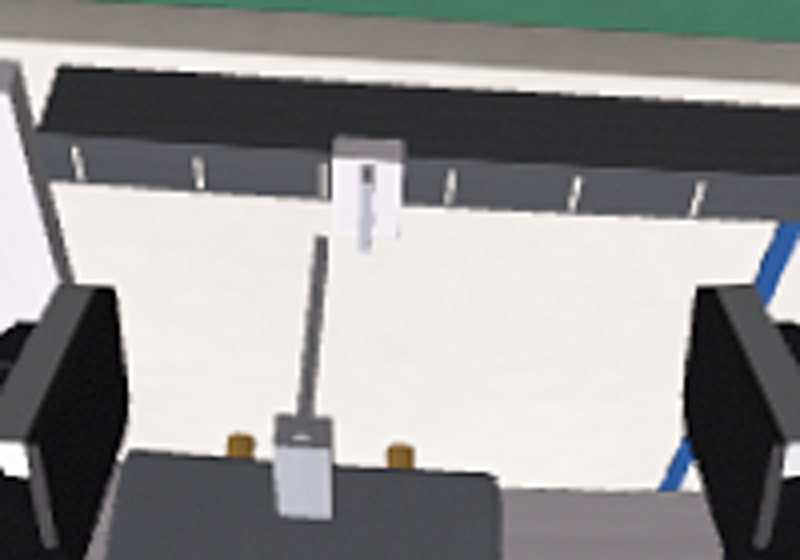

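Run:
```python
from h import *
s=load('w14'); B=lambda a:(220+a[0]/4,180+a[1]/4)
print('ptr',Minv(atz(s,*B((321,238)),62,1),MP))
for a in [(368,168),(366,215),(364,250)]: print('rib',Minv(atz(s,*B(a),58,1),MP))
print(px(s,*B((366,215)),True))
```

```text
ptr [-39.1725732  142.01639592  62.        ]
rib [-59.92880794 152.38712171  58.        ]
rib [-43.47708164 152.09626559  58.        ]
rib [-30.16846844 151.73551541  58.        ]
[575.70603093 193.02926987  57.04525883]
```

```bash
cat > hs.py <<'E'
from h import *
def shift(a,b,ref=None):
    A=cv2.cvtColor(load(a)['color'],cv2.COLOR_BGR2GRAY).astype(np.float32);B=cv2.cvtColor(load(b)['color'],cv2.COLOR_BGR2GRAY).astype(np.float32)
    # head window in a
    import sys
    u0,v0,u1,v1=ref
    A=A[v0:v1,u0:u1]; 
    W=np.eye(2,3,dtype=np.float32)
    cc,W=cv2.findTransformECC(A,B[v0:v1,u0-0:u1],W,cv2.MOTION_TRANSLATION,(3,200,1e-5),None,1)
    return W[:,2],cc
E
python3 - <<'E'
from hs import *
t=save('top','t14.png')
print(shift('t12','t14',(262,145,288,171)))
print(shift('t11','t12',(262,145,292,171)))
p,R,_=cur(); a,Q=pp(.42,38,45,.8); 
Qm=(Ro.from_matrix(R)*Ro.from_rotvec(Ro.from_matrix(R.T@Q).as_rotvec()*.5)).as_matrix()
c=(a+p)/2; c[0]-=15; c[2]+=5
rows([(c,Qm,8),(a,Q,8)],claw=1,dig=3); print(c,a)
E
```

```text
(array([-0.29322165, -0.06953526], dtype=float32), 0.9444930312215213)
(array([-3.825593 , -0.2858709], dtype=float32), 0.8890785979362639)
0.002 -0.026 0.002 -0.16 -0.23 3.03 1; 0 -0.026 0.002 -0.16 -0.23 3.03 1; -0.001 -0.026 0.001 -0.16 -0.23 3.03 1; -0.002 -0.026 0.001 -0.16 -0.23 3.03 1; -0.004 -0.026 0.001 -0.16 -0.23 3.03 1; -0.005 -0.026 0.001 -0.16 -0.23 3.03 1; -0.006 -0.026 0.001 -0.16 -0.23 3.03 1; -0.008 -0.025 0.001 -0.16 -0.23 3.03 1; -0.012 -0.024 0.004 -0.16 -0.23 3.03 1; -0.013 -0.023 0.004 -0.16 -0.23 3.03 1; -0.014 -0.022 0.004 -0.16 -0.23 3.03 1; -0.015 -0.021 0.004 -0.16 -0.23 3.03 1; -0.016 -0.021 0.004 -0.16 -0.23 3.03 1; -0.017 -0.02 0.004 -0.16 -0.23 3.03 1; -0.018 -0.019 0.004 -0.16 -0.23 3.03 1; -0.019 -0.018 0.004 -0.16 -0.23 3.03 1
[443.56670267   0.72866918 197.98604484] [ 458.33835353 -210.27685404  177.73897212]
```

Emit:
step_arm --increments "0.002 -0.026 0.002 0 -0.2 3.03 1; 0 -0.026 0.002 0 -0.2 3.03 1; -0.001 -0.026 0.001 0 -0.2 3.03 1; -0.002 -0.026 0.001 0 -0.2 3.03 1; -0.004 -0.026 0.001 0 -0.2 3.03 1; -0.005 -0.026 0.001 0 -0.2 3.03 1; -0.006 -0.026 0.001 0 -0.2 3.03 1; -0.008 -0.025 0.001 0 -0.2 3.03 1; -0.012 -0.024 0.003 0 -0.2 3.03 1; -0.013 -0.023 0.003 0 -0.2 3.03 1; -0.014 -0.022 0.003 0 -0.2 3.03 1; -0.015 -0.021 0.003 0 -0.2 3.03 1; -0.016 -0.021 0.003 0 -0.2 3.03 1; -0.017 -0.02 0.003 0 -0.2 3.03 1; -0.018 -0.019 0.003 0 -0.2 3.03 1"

```text
time_s: 18.1
tool_pos: [429.0, -189.1, 183.9]
ee_rot: [2.812, 0.361, 2.235]
wrist_force: [0.7, 0.2, 0.4]
finger_gap: -0.004
```

Run:
```python
from h import *
st(); print(pos()); s=save('wrist','w15.png')
for x in [(0,0)]: pass
rows([(*pp(.44,38,15,.8),4),(*pp(.44,38,0,.8),3)],claw=1)
```

```text
t 18.1 p [ 429.  -189.1  183.9] q [-0.654  0.199  2.185  0.633  0.401 -1.922] F [0.7 0.2 0.4] gap -0.004
z [ 0.461 -0.063 -0.885] x [-0.577  0.737 -0.353]
(array([94.31717473,  6.34741698]), np.float64(94.53051968075793), np.float64(0.06719730785518904), np.float64(0.3020801751916078), np.float64(65.7806890794753))
-0.0063 0.0019 0.0125 -0.75 -0.02 0.43 1; -0.0062 0.0018 0.0125 -0.75 -0.02 0.43 1; -0.0062 0.0017 0.0125 -0.75 -0.02 0.43 1; -0.0062 0.0016 0.0125 -0.75 -0.02 0.43 1; 0 0 0.005 0.00 0.00 0.00 1; 0 0 0.005 0.00 0.00 0.00 1; 0 0 0.005 0.00 0.00 0.00 1
```

View pics/w15.png

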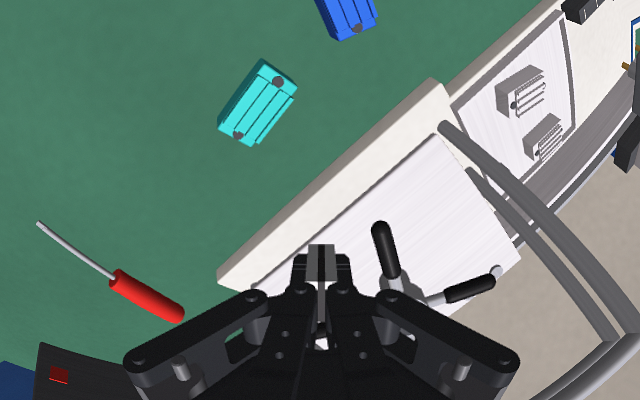

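Emit:
step_arm --increments "-0.0063 0 0.0125 -0.75 0 0.43 1; -0.0062 0.0005 0.0125 -0.75 0 0.43 1; -0.0062 0.001 0.0125 -0.75 0 0.43 1; -0.0062 0.001 0.0125 -0.75 0 0.43 1; 0 0 0.005 0 0 0 1; 0 0 0.005 0 0 0 1; 0 0 0.003 0 0 0 1; 0 0 0 0 0 0 1"

```text
time_s: 18.95
tool_pos: [472.6, -211.1, 135.0]
ee_rot: [2.751, 0.347, 2.199]
wrist_force: [-0.5, 0.4, 0.4]
finger_gap: -0.002
```

Run:
```python
from hs import *
st(); print(pos()); t=save('top','t16.png'); print(shift('t14','t16',(262,145,288,171)))
rows([(*pp(.44,26,0,.8),3)],claw=1); plan(.44,5,.06)
```

```text
t 18.95 p [ 472.6 -211.1  135. ] q [-0.666  0.36   2.162  1.016  0.337 -2.29 ] F [-0.5  0.4  0.4] gap -0.002
z [ 0.493 -0.03  -0.87 ] x [-0.553  0.761 -0.34 ]
(array([ 77.82371371, -10.66540876]), np.float64(78.55113850234652), np.float64(-0.13619730831287002), np.float64(0.14767214037436494), np.float64(0.8367818734298543))
(array([-0.00330193, -0.00240733], dtype=float32), 0.9993615282557183)
-0.0003 0.0061 0.0003 -0.04 -0.15 -0.08 1; -0.0003 0.0061 0.0003 -0.04 -0.15 -0.08 1; -0.0003 0.0061 0.0003 -0.04 -0.15 -0.08 1
initial corr [ 0.4 22.1  1. ] rot [-0.04 -0.15 -0.08]
0.0036 0.0043 -0.0000; 0.0033 0.0045 -0.0000; 0.0030 0.0047 -0.0000; 0.0027 0.0049 -0.0000; 0.0024 0.0050 -0.0000
```

Emit:
step_arm --increments "0 0.0065 0 0 0 0 1; 0 0.0065 0 0 0 0 1; 0 0.006 0 0 0 0 1; 0.003 0.005 0 0 0 0 1; 0.003 0.005 0 0 0 0 1"

```text
time_s: 19.5
tool_pos: [488.3, -188.5, 145.3]
ee_rot: [2.753, 0.353, 2.197]
wrist_force: [0.0, -5.6, -3.9]
finger_gap: -0.001
```

Run:
```python
from hs import *
st(); print(pos()); t=save('top','t17.png'); print(shift('t14','t17',(262,145,288,171)))
```

```text
t 19.5 p [ 488.3 -188.5  145.3] q [-0.59   0.339  2.149  0.921  0.312 -2.125] F [ 0.  -5.6 -3.9] gap -0.001
z [ 0.494 -0.037 -0.869] x [-0.55   0.76  -0.345]
(array([60.40421049, 12.61407249]), np.float64(61.707240014915705), np.float64(0.20586914705048573), np.float64(0.5704119561947764), np.float64(2.7111036099365147))
(array([-1.6285832 , -0.13150096], dtype=float32), 0.9462227210135316)
```

Emit:
step_arm --increments "0.0025 0.0043 0 0 0 0 1"

```text
time_s: 19.65
tool_pos: [490.1, -183.9, 146.4]
ee_rot: [2.753, 0.354, 2.196]
wrist_force: [0.5, -5.5, -2.1]
finger_gap: -0.001
```

Run:
```python
from hs import *
st(); print(pos()); t=save('top','t18.png'); print(shift('t14','t18',(262,145,288,171)));  t=save('top','t19.png'); print(shift('t14','t19',(262,145,288,171)))
```

```text
t 19.65 p [ 490.1 -183.9  146.4] q [-0.577  0.337  2.149  0.913  0.305 -2.105] F [ 0.5 -5.5 -2.1] gap -0.001
z [ 0.495 -0.039 -0.868] x [-0.549  0.76  -0.347]
(array([58.53321277, 17.20472779]), np.float64(61.00934071809983), np.float64(0.285879678255874), np.float64(0.6547913289730948), np.float64(2.9269958255948247))
(array([-2.6334836 , -0.20338921], dtype=float32), 0.9200673681508557)
(array([-2.805648  , -0.19329211], dtype=float32), 0.9366741453341626)
```

Emit:
step_arm --increments "0 -0.004 0 0 0 0 1; 0 -0.003 -0.012 0 0 0 1; 0 -0.001 -0.015 0 0 0 1; 0 0 -0.015 0 0 0 1; 0.018 0.014 -0.006 0 0 -2.88 1; 0.016 0.015 -0.004 0 0 -2.88 1; 0.015 0.016 -0.004 0 0 -2.88 1; 0.014 0.017 -0.003 0 0 -2.88 0.5; 0.013 0.018 -0.003 0 0 -2.88 0; 0.012 0.019 -0.002 0 0 -2.88 0; 0.011 0.02 -0.002 0 0 -2.88 0; 0.01 0.02 -0.002 0 0 -2.88 0; 0.006 0.022 -0.002 0 0 -2.88 0; 0.004 0.023 -0.002 0 0 -2.88 0; 0.002 0.023 -0.002 0 0 -2.88 0; 0 0.024 -0.002 0 0 -2.88 0; -0.002 0.024 0 0 0.5 -2.88 0; -0.003 0.022 0 0 0.5 -2.88 0; -0.004 0.02 0 0 0.5 -2.88 0; -0.005 0.01 0 0 0.5 -2.88 0"

```text
time_s: 21.75
tool_pos: [475.0, 170.5, 220.1]
ee_rot: [-3.137, 0.437, 3.108]
wrist_force: [-0.3, 0.4, 0.4]
finger_gap: 0.999
```

Run:
```python
from hs import *
st(); s=save('wrist','w20.png'); print(Minv(s['origin'],MP)); crop(s,220,170,420,310,4,'w20c.png')
t=save('top','t20.png'); print(shift('t14','t20',(262,145,288,171)))
```

```text
t 21.75 p [475.  170.5 220.1] q [ 0.359  0.187  2.026 -0.326  0.546 -0.931] F [-0.3  0.4  0.4] gap 0.999
z [ 0.423 -0.019 -0.906] x [-0.905  0.03  -0.424]
[-245.53933757  119.02885836  248.39668532]
(array([-2.8093343 , -0.21629427], dtype=float32), 0.9365501459301114)
```

View pics/w20.png

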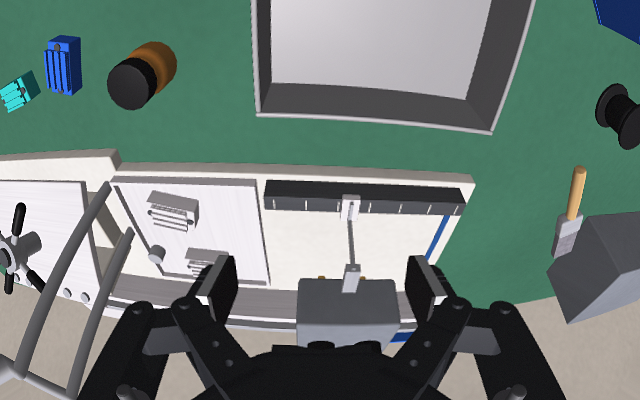

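View pics/w20c.png

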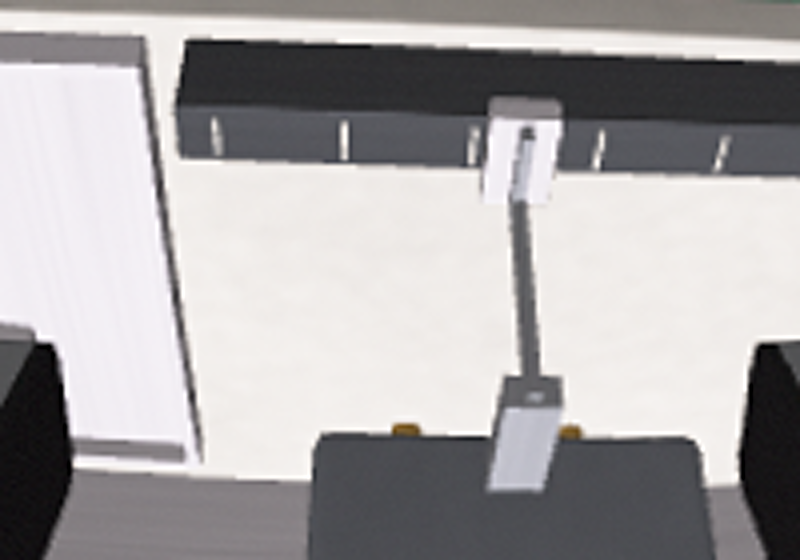

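Run:
```python
from h import *
s=load('w20'); B=lambda a:(220+a[0]/4,170+a[1]/4)
crop(s,330,185,370,215,18,'w20d.png')
print('ptr',Minv(atz(s,*B((517,201)),62,1),MP))
for a in [(529,133),(524,165),(519,199)]: print('rib',Minv(atz(s,*B(a),58,1),MP))
```

```text
ptr [-39.70140763 150.79952571  62.        ]
rib [-57.36634528 151.91815067  58.        ]
rib [-47.29350407 151.85642314  58.        ]
rib [-35.98286935 151.87404229  58.        ]
```

View pics/w20d.png

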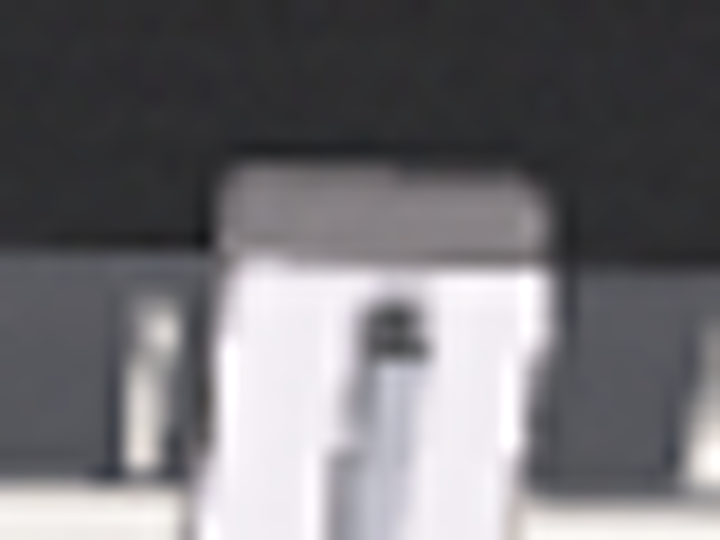

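Run:
```python
from hs import *
p,R,_=cur(); a,Q=pp(.6,40,30,.8,r=62); 
Qm=(Ro.from_matrix(R)*Ro.from_rotvec(Ro.from_matrix(R.T@Q).as_rotvec()*.5)).as_matrix()
c=(a+p)/2; c[0]-=15; c[2]+=10
rows([(c,Qm,8),(a,Q,8)],claw=1,dig=3); print(c,a)
```

```text
0.003 -0.023 0.001 -0.08 -0.30 2.97 1; 0.002 -0.023 0.001 -0.08 -0.30 2.97 1; 0 -0.023 0.001 -0.08 -0.30 2.97 1; -0.001 -0.023 0.001 -0.08 -0.30 2.97 1; -0.002 -0.023 0.001 -0.08 -0.30 2.97 1; -0.003 -0.023 0.001 -0.08 -0.30 2.97 1; -0.004 -0.023 0.001 -0.08 -0.30 2.97 1; -0.006 -0.023 0.001 -0.08 -0.30 2.97 1; -0.009 -0.021 0.005 -0.08 -0.30 2.97 1; -0.01 -0.021 0.005 -0.08 -0.30 2.97 1; -0.011 -0.02 0.005 -0.08 -0.30 2.97 1; -0.012 -0.02 0.005 -0.08 -0.30 2.97 1; -0.013 -0.019 0.005 -0.08 -0.30 2.97 1; -0.014 -0.018 0.005 -0.08 -0.30 2.97 1; -0.015 -0.018 0.005 -0.08 -0.30 2.97 1; -0.015 -0.017 0.005 -0.08 -0.30 2.97 1
[454.15938574 -13.48988796 201.34688215] [ 462.14763913 -197.46936675  162.09774647]
```

Emit:
step_arm --increments "0.003 -0.023 0.001 0 -0.3 2.97 1; 0.002 -0.023 0.001 0 -0.3 2.97 1; 0 -0.023 0.001 0 -0.3 2.97 1; -0.001 -0.023 0.001 0 -0.3 2.97 1; -0.002 -0.023 0.001 0 -0.3 2.97 1; -0.003 -0.023 0.001 0 -0.3 2.97 1; -0.004 -0.023 0.001 0 -0.3 2.97 1; -0.006 -0.023 0.001 0 -0.3 2.97 1; -0.009 -0.021 0.004 0 -0.3 2.97 1; -0.01 -0.021 0.004 0 -0.3 2.97 1; -0.011 -0.02 0.004 0 -0.3 2.97 1; -0.012 -0.02 0.004 0 -0.3 2.97 1; -0.013 -0.019 0.004 0 -0.3 2.97 1; -0.014 -0.018 0.004 0 -0.3 2.97 1; -0.013 -0.018 0 0 -0.3 2.97 1"

```text
time_s: 23.35
tool_pos: [419.5, -186.3, 170.3]
ee_rot: [2.792, 0.34, 2.204]
wrist_force: [-0.2, 0.8, -0.2]
finger_gap: -0.004
```

Run:
```python
from h import *
st(); print(pos())
rows([(*pp(.65,36,10,.8,r=62),4),(*pp(.65,36,0,.8,r=62),2)],claw=1)
```

```text
t 23.35 p [ 419.5 -186.3  170.3] q [-0.675  0.22   2.219  0.739  0.38  -2.018] F [-0.2  0.8 -0.2] gap -0.004
z [ 0.461 -0.049 -0.886] x [-0.558  0.76  -0.333]
(array([109.52307246,   9.18314286]), np.float64(109.90738607744849), np.float64(0.08365098794445273), np.float64(0.2851809178274866), np.float64(58.81144724604982))
-0.0067 0.0068 0.0118 -0.59 -0.23 -0.04 1; -0.0066 0.0066 0.0119 -0.59 -0.23 -0.04 1; -0.0066 0.0065 0.012 -0.59 -0.23 -0.04 1; -0.0066 0.0064 0.0121 -0.59 -0.23 -0.04 1; 0 0 0.005 0.00 0.00 0.00 1; 0 0 0.005 0.00 0.00 0.00 1
```

Emit:
step_arm --increments "-0.0067 0.004 0.0118 -0.5 -0.2 0 1; -0.0066 0.005 0.0119 -0.5 -0.2 0 1; -0.0066 0.005 0.012 -0.5 -0.2 0 1; -0.0066 0.005 0.0115 -0.5 -0.2 0 1; 0 0 0.005 0 0 0 1; 0 0 0.002 0 0 0 1; 0 0 0 0 0 0 1"

```text
time_s: 24.05
tool_pos: [464.6, -200.1, 133.9]
ee_rot: [2.753, 0.339, 2.177]
wrist_force: [0.2, -1.2, -0.0]
finger_gap: 0.003
```

Run:
```python
from hs import *
st(); print(pos()); rows([(*pp(.65,26,0,.8,r=60),3)],claw=1)
print((cur()[1].T@(np.array([490.1,-183.9,146.4])-cur()[0])).round(1))
```

```text
t 24.05 p [ 464.6 -200.1  133.9] q [-0.648  0.35   2.187  1.032  0.313 -2.271] F [ 0.2 -1.2 -0. ] gap 0.003
z [ 0.487 -0.037 -0.873] x [-0.537  0.775 -0.333]
(array([86.29578768, -0.60902436]), np.float64(86.29793672169791), np.float64(-0.00705728821013322), np.float64(0.2507188252507416), np.float64(4.256638525638068))
-0.001 0.009 0.0013 -0.23 -0.14 -0.51 1; -0.0011 0.009 0.0013 -0.23 -0.14 -0.51 1; -0.0012 0.009 0.0014 -0.23 -0.14 -0.51 1
[-5.3 32.2  0.9]
```

Emit:
step_arm --increments "-0.001 0.0058 0 0 0 0 1; -0.001 0.0058 0 0 0 0 1; -0.001 0.0058 0 0 0 0 1; -0.001 0.0055 0 0 0 0 1; -0.001 0.004 0 0 0 0 1; 0 0 0 0 0 0 1"

```text
time_s: 24.65
tool_pos: [481.2, -185.0, 145.8]
ee_rot: [2.754, 0.333, 2.173]
wrist_force: [-0.3, -0.4, -0.2]
finger_gap: 0.002
```

Run:
```python
from hs import *
st(); t=save('top','t21.png'); print(shift('t14','t21',(262,145,288,171)))
print((cur()[1].T@(np.array([490.1,-183.9,146.4])-cur()[0])).round(1))
```

```text
t 24.65 p [ 481.2 -185.   145.8] q [-0.589  0.33   2.156  0.877  0.317 -2.053] F [-0.3 -0.4 -0.2] gap 0.002
z [ 0.483 -0.035 -0.875] x [-0.535  0.779 -0.327]
(array([-2.8062649 , -0.20852983], dtype=float32), 0.936653469088282)
[-4.4  7.4  3.7]
```

Emit:
step_arm --increments "-0.0015 0.0035 0 0 0 0 1; 0 0.0025 0 0 0 0 1; 0 0 0 0 0 0 1"

```text
time_s: 25.0
tool_pos: [484.9, -182.1, 148.4]
ee_rot: [2.754, 0.332, 2.172]
wrist_force: [-0.6, -0.1, -0.3]
finger_gap: -0.003
```

Run:
```python
from hs import *
st(); t=save('top','t22.png'); print(shift('t14','t22',(262,145,288,171)))
print((cur()[1].T@(np.array([490.1,-183.9,146.4])-cur()[0])).round(1))
```

```text
t 25.0 p [ 484.9 -182.1  148.4] q [-0.577  0.326  2.148  0.841  0.319 -2.004] F [-0.6 -0.1 -0.3] gap -0.003
z [ 0.482 -0.035 -0.875] x [-0.534  0.78  -0.326]
(array([-2.8074067 , -0.21647456], dtype=float32), 0.9364033327810487)
[-3.5  1.8  4.3]
```

Emit:
step_arm --increments "0 0.003 0 0 0 0 1; 0 0.0025 0 0 0 0 1"

```text
time_s: 25.25
tool_pos: [487.9, -178.8, 149.6]
ee_rot: [2.756, 0.331, 2.171]
wrist_force: [-4.0, -2.5, -2.0]
finger_gap: -0.002
```

Run:
```python
from hs import *
st(); t=save('top','t23.png'); print(shift('t14','t23',(262,145,288,171)))
t=save('top','t23b.png'); print(shift('t14','t23b',(262,145,288,171)))
print((cur()[1].T@(np.array([490.1,-183.9,146.4])-cur()[0])).round(1))
```

```text
t 25.25 p [ 487.9 -178.8  149.6] q [-0.565  0.325  2.143  0.813  0.318 -1.965] F [-4.  -2.5 -2. ] gap -0.002
z [ 0.481 -0.036 -0.876] x [-0.534  0.78  -0.325]
(array([-3.094291  , -0.25584015], dtype=float32), 0.9206288070345823)
(array([-3.1950467, -0.2994951], dtype=float32), 0.8968584927837027)
[-4.2 -3.1  4.1]
```

Emit:
step_arm --increments "0 -0.005 0 0 0 0 1; 0 -0.003 -0.012 0 0 0 1; 0 -0.001 -0.015 0 0 0 1; 0 0 -0.02 0 0 0 1; 0.017 0.014 -0.008 0 0 -2.88 1; 0.015 0.015 -0.006 0 0 -2.88 1; 0.014 0.016 -0.006 0 0 -2.88 1; 0.012 0.017 -0.005 0 0 -2.88 0.5; 0.01 0.018 -0.005 0 0.3 -2.88 0.3; 0.008 0.019 -0.003 0 0.3 -2.88 0.3; 0.006 0.02 -0.003 0 0.3 -2.88 0.3; 0.003 0.02 -0.003 0 0.3 -2.88 0.3; 0 0.022 -0.002 0 0.5 -2.88 0; -0.003 0.022 -0.002 0 0.5 -2.88 0; -0.005 0.022 -0.002 0 0.5 -2.88 0; -0.006 0.02 -0.002 0 0.5 -2.88 0; -0.006 0.01 0 0 0.5 -2.88 0"

```text
time_s: 27.05
tool_pos: [515.7, 75.5, 269.8]
ee_rot: [3.039, 0.434, 2.895]
wrist_force: [-0.2, 0.2, 0.2]
finger_gap: 1.001
```

Run:
```python
from hs import *
st(); s=save('wrist','w24.png'); print(Minv(s['origin'],MP)); crop(s,330,150,480,260,5,'w24c.png'); crop(s,110,160,320,300,3.8,'w24d.png')
t=save('top','t24.png'); print(shift('t14','t24',(262,145,288,171)))
```

```text
t 27.05 p [515.7  75.5 269.8] q [ 0.087  0.121  1.946 -0.068  0.632 -1.214] F [-0.2  0.2  0.2] gap 1.001
z [ 0.43  -0.002 -0.903] x [-0.88   0.222 -0.42 ]
[-197.7498992    41.87721505  298.20431682]
(array([-3.206459 , -0.3039191], dtype=float32), 0.8975463259335258)
```

View pics/w24.png

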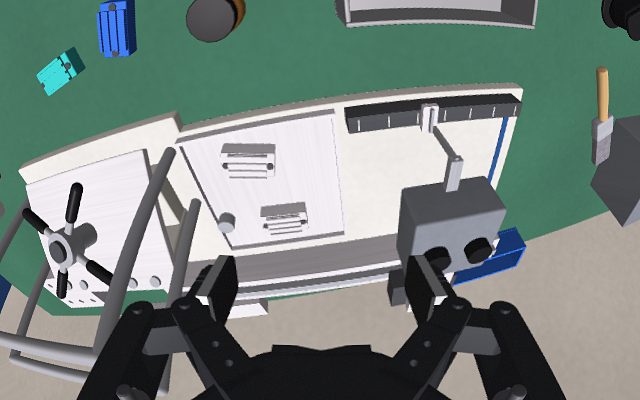

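View pics/w24c.png

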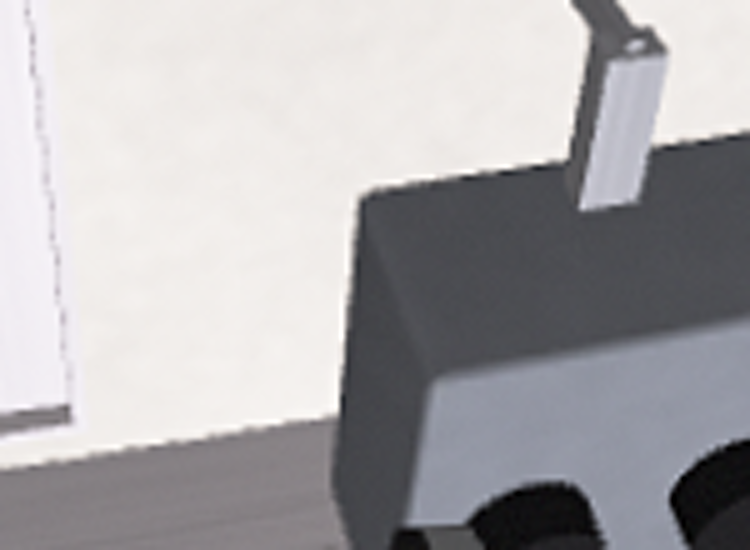

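View pics/w24d.png

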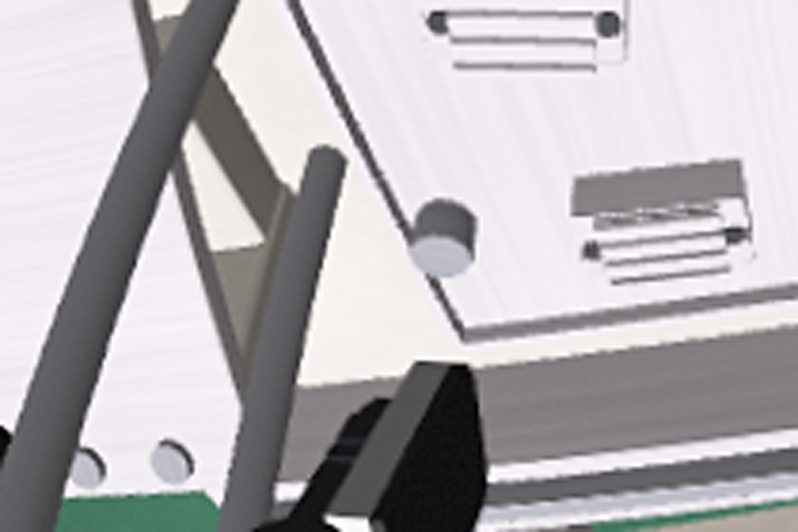

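Run:
```python
from hs import *
s=load('w24'); crop(s,200,125,330,245,6,'w24e.png')
crop(s,400,90,470,140,10,'w24f.png')
t=load('t24'); crop(t,300,135,352,195,10,'t24c.png')
```

```text
(no output)
```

View pics/w24e.png

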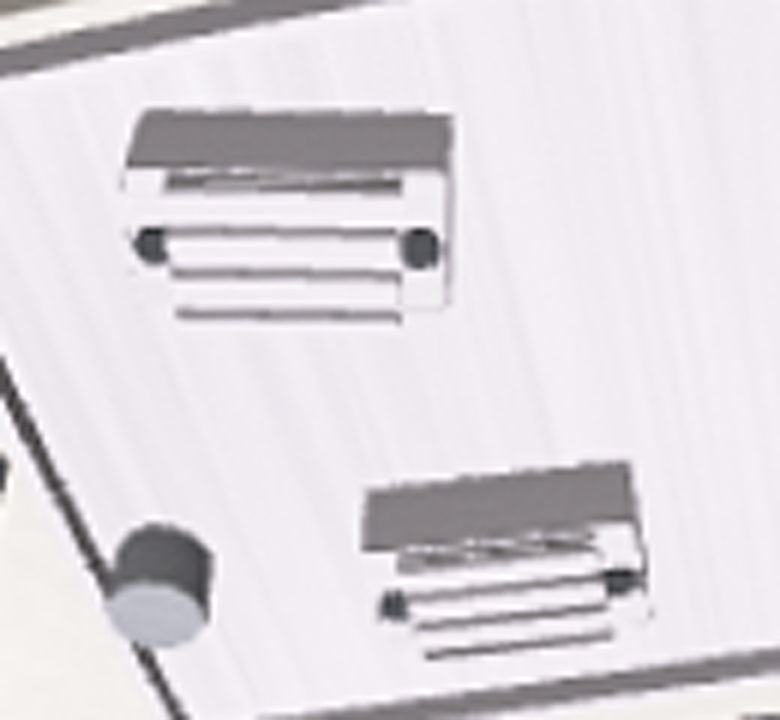

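View pics/t24c.png

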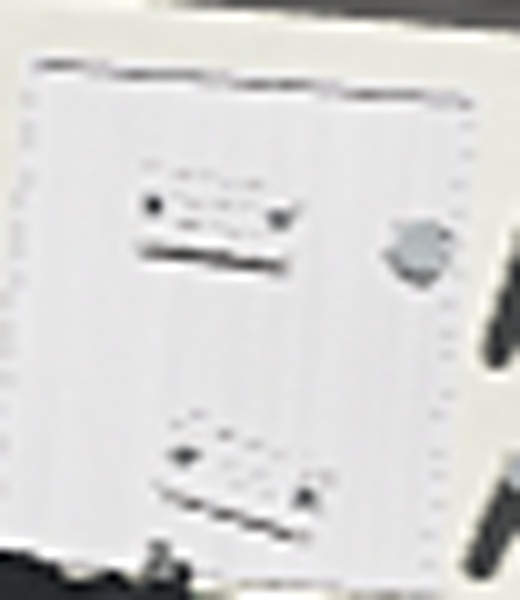

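View pics/w24f.png

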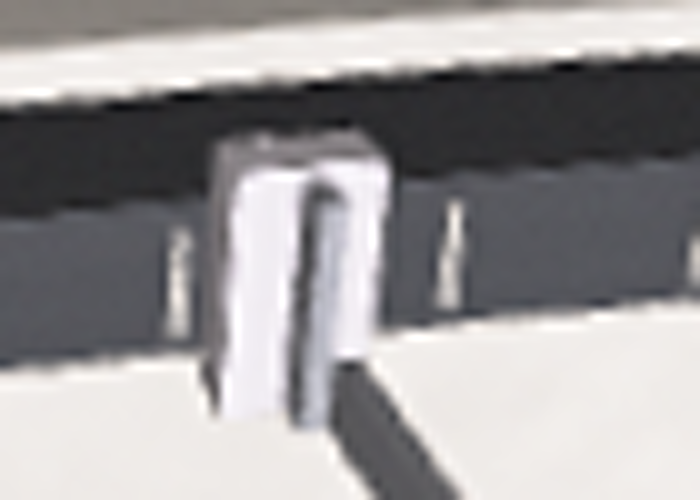

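```bash
cat > tri.py <<'E'
from h import *
def tri(obs): # list (s,u,v,fish)
    A=np.zeros((3,3));b=np.zeros(3)
    for s,u,v,f in obs:
        r=ray(s,u,v,f);r/=np.linalg.norm(r);P=np.eye(3)-np.outer(r,r);A+=P;b+=P@s['origin']
    x=np.linalg.solve(A,b); return x,[round(float(np.linalg.norm((np.eye(3)-np.outer(r,r))@(x-s['origin']))),1) for s,u,v,f in obs for r in [ray(s,u,v,f)/np.linalg.norm(ray(s,u,v,f))]]
E
python3 - <<'E'
from tri import *
w=load('w24');t=load('t24')
E=lambda a:(200+a[0]/6,125+a[1]/6); T=lambda a:(300+a[0]/10,135+a[1]/10)
for n,h in dict(A=[((152,245),(306,496)),((420,247),(184,455))],B=[((392,605),(280,217)),((623,581),(152,205))]).items():
    P=[]
    for a,b in h:
        x,e=tri([(w,*E(a),1),(t,*T(b),0)]); P.append(x); print(n,x.round(1),e, 'wrist@z48',atz(w,*E(a),48,1).round(1),'rng',px(w,*E(a),True).round(1))
    d=P[1]-P[0]; print(n,'mid',(P[0]+P[1])/2,'yaw of y axis',np.degrees(np.arctan2(d[1],d[0])))
    z=44; Q=[atz(w,*E(a),z,1) for a,b in h]; d=Q[1]-Q[0]; print('w mid',((Q[0]+Q[1])/2).round(1),np.degrees(np.arctan2(d[1],d[0])).round(1), np.linalg.norm(d))
plug=atz(w,*E((155,615)),42,1); print('plug',plug)
E
```

```text
A [581.1 -19.2  45.2] [2.0, 2.0] wrist@z48 [580.6 -16.5  48. ] rng [582.3 -17.7  45.4]
A [595.2  25.3  45.7] [1.7, 1.7] wrist@z48 [594.4  27.4  48. ] rng [595.8  26.9  46.1]
A mid [588.16764494   3.01543746  45.4405851 ] yaw of y axis 72.3372713036201
w mid [590.3   4.   44. ] 72.5 46.78418061485268
B [683.7  -9.5  43.4] [1.2, 1.2] wrist@z48 [679.4  -6.6  48. ] rng [682.5  -7.7  45.1]
B [687.1  38.1  46.6] [1.9, 1.9] wrist@z48 [686.2  40.2  48. ] rng [689.6  39.5  44.9]
B mid [685.38123907  14.32841732  45.01204767] yaw of y axis 85.88990269166096
w mid [687.2  15.6  44. ] 81.7 48.00351396763784
plug [674.49129945 -58.36303693  42.        ]
```

Run:
```python
from h import *
t=load('t24'); crop(t,225,200,300,260,9,'tote.png')
```

```text
(no output)
```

View pics/tote.png

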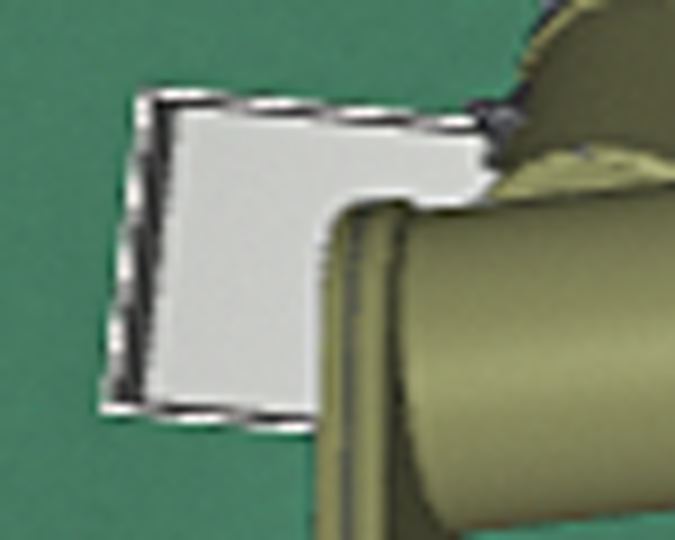

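```bash
cat >> h.py <<'E'
def Rdown(yaw):  # tool x yaw in deg, z down
    y=np.radians(yaw); x=np.array([np.cos(y),np.sin(y),0]); z=np.array([0,0,-1.]); return np.column_stack([x,np.cross(z,x),z])
E
python3 - <<'E'
from kin import *
t=load('top0'); c=[atz(t,230+u/3.6,100+v/3.6,60) for u,v in[(38,398),(222,411),(209,541),(25,524)]]
print(np.round(c,1)); print('ctr',np.mean(c,0)); d=c[0]-c[1]; print('yaw y-axis',np.degrees(np.arctan2(d[1],d[0])),np.linalg.norm(d),np.linalg.norm(c[1]-c[2]))
k=fit().x; q=cur()[2]['q']
for P,y in [((589.5,4.5,190),72.4),((589.5,4.5,101),72.4),((686.3,16,101),84),((414,260,83),84),((414,180,83),84),((414,220,200),84)]:
    qq,e=ik(np.array(P,float),Rdown(y),q,k); print(P,qq.round(2),e)
rows([(np.array([589.5,4.5,190.]),Rdown(72.4),14)],claw=.5,dig=3)
E
```

```text
[[481.8 300.4  60. ]
 [470.3 117.6  60. ]
 [342.5 128.3  60. ]
 [357.6 309.5  60. ]]
ctr [413.03987858 213.94345979  60.        ]
yaw y-axis 86.40986653057362 183.1107014800348 128.3139951847136
(589.5, 4.5, 190) [-0.06  0.43  1.62  0.    1.09  0.24] 1.1236596058302168e-12
(589.5, 4.5, 101) [-0.06  0.54  1.71 -0.    0.89  0.24] 1.4779288903810084e-14
(686.3, 16, 101) [-0.04  0.64  1.48 -0.    1.02  0.07] 7.389644451905042e-15
(414, 260, 83) [ 0.47  0.47  1.95 -0.    0.72  0.58] 3.9790393202565614e-15
(414, 180, 83) [ 0.32  0.44  2.03 -0.    0.67  0.42] 5.684341886080802e-16
(414, 220, 200) [0.4  0.27 1.87 0.   1.   0.5 ] 5.186653100922704e-11
-0.003 -0.004 0.007 1.78 1.03 6.64 0.5; -0.004 -0.004 0.007 1.78 1.03 6.64 0.5; -0.004 -0.003 0.008 1.78 1.03 6.64 0.5; -0.005 -0.002 0.008 1.78 1.03 6.64 0.5; -0.005 -0.001 0.007 1.78 1.03 6.64 0.5; -0.005 -0.001 0.007 1.78 1.03 6.64 0.5; -0.006 0 0.007 1.78 1.03 6.64 0.5; -0.006 0.001 0.007 1.78 1.03 6.64 0.5; -0.006 0.002 0.007 1.78 1.03 6.64 0.5; -0.005 0.003 0.007 1.78 1.03 6.64 0.5; -0.005 0.004 0.007 1.78 1.03 6.64 0.5; -0.005 0.004 0.006 1.78 1.03 6.64 0.5; -0.004 0.005 0.006 1.78 1.03 6.64 0.5; -0.004 0.006 0.006 1.78 1.03 6.64 0.5
```

Emit:
step_arm --increments "-0.003 -0.004 0.007 1.78 1.03 6.64 0.5; -0.004 -0.004 0.007 1.78 1.03 6.64 0.5; -0.004 -0.003 0.008 1.78 1.03 6.64 0.5; -0.005 -0.002 0.008 1.78 1.03 6.64 0.5; -0.005 -0.001 0.007 1.78 1.03 6.64 0.5; -0.005 -0.001 0.007 1.78 1.03 6.64 0.5; -0.006 0 0.007 1.78 1.03 6.64 0.5; -0.006 0.001 0.007 1.78 1.03 6.64 0.5; -0.006 0.002 0.007 1.78 1.03 6.64 0.5; -0.005 0.003 0.007 1.78 1.03 6.64 0.5; -0.005 0.004 0.007 1.78 1.03 6.64 0.5; -0.005 0.004 0.006 1.78 1.03 6.64 0.5; -0.004 0.005 0.006 1.78 1.03 6.64 0.5; -0.004 0.006 0.006 1.78 1.03 6.64 0.5; 0 0 0 0 0 0 0.5"

```text
time_s: 28.65
tool_pos: [572.3, -5.0, 179.6]
ee_rot: [-3.103, -0.009, 1.169]
wrist_force: [-0.3, -1.2, 0.4]
finger_gap: 0.501
```

Run:
```python
from h import *
st(); s=save('wrist','w25.png'); t=save('top','t25.png'); crop(t,250,130,400,240,5,'t25c.png')
rows([(np.array([589.5,4.5,101.]),Rdown(72.4),8)],claw=.5)
```

```text
t 28.65 p [572.3  -5.  179.6] q [-0.093  0.435  1.653  0.023  1.089  0.298] F [-0.3 -1.2  0.4] gap 0.501
z [-0.032  0.023 -0.999] x [0.391 0.92  0.009]
0.0018 0.002 0.0098 -0.27 -0.07 -0.65 0.5; 0.0018 0.002 0.0099 -0.27 -0.07 -0.65 0.5; 0.0018 0.002 0.0099 -0.27 -0.07 -0.65 0.5; 0.0017 0.002 0.0099 -0.27 -0.07 -0.65 0.5; 0.0017 0.0019 0.0099 -0.27 -0.07 -0.65 0.5; 0.0017 0.0019 0.0099 -0.27 -0.07 -0.65 0.5; 0.0017 0.0019 0.0099 -0.27 -0.07 -0.65 0.5; 0.0017 0.0019 0.0099 -0.27 -0.07 -0.65 0.5
```

View pics/w25.png

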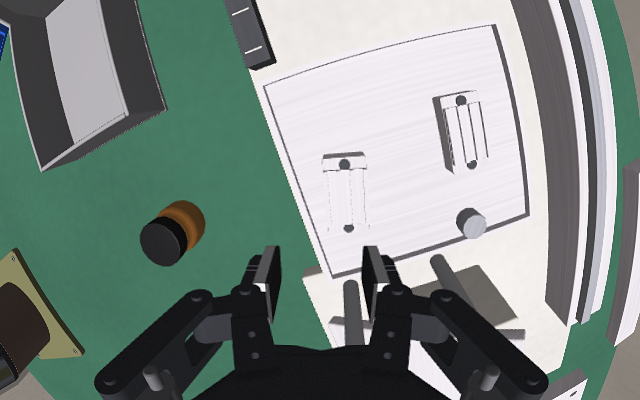

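Run:
```python
from tri import *
w=load('w25');w0=load('w24'); E=lambda a:(200+a[0]/6,125+a[1]/6)
crop(w,310,80,500,250,4,'w25c.png')
for n,a,b in [('A',((348,228),(345,164)),((152,245),(420,247))),('B',((471,165),(460,100)),((392,605),(623,581)))]:
    Q=[atz(w,*x,45.5,1) for x in a]; d=Q[1]-Q[0]; print(n,'mid',((Q[0]+Q[1])/2).round(1),np.degrees(np.arctan2(d[1],d[0])).round(1),np.linalg.norm(d).round(1))
    P=[tri([(w,*x,1),(w0,*E(y),1)]) for x,y in zip(a,b)]; print([ (p[0].round(1),p[1]) for p in P],((P[0][0]+P[1][0])/2).round(1))
```

```text
A mid [589.7   4.   45.5] 71.0 47.0
[(array([582.1, -17.8,  45.8]), [0.3, 0.3]), (array([597.3,  26.1,  44. ]), [0.2, 0.2])] [589.7   4.1  44.9]
B mid [685.3  15.5  45.5] 82.5 47.1
[(array([682.3,  -7.7,  45.4]), [0.1, 0.1]), (array([688. ,  39.4,  46.4]), [0.4, 0.4])] [685.2  15.8  45.9]
```

View pics/w25c.png

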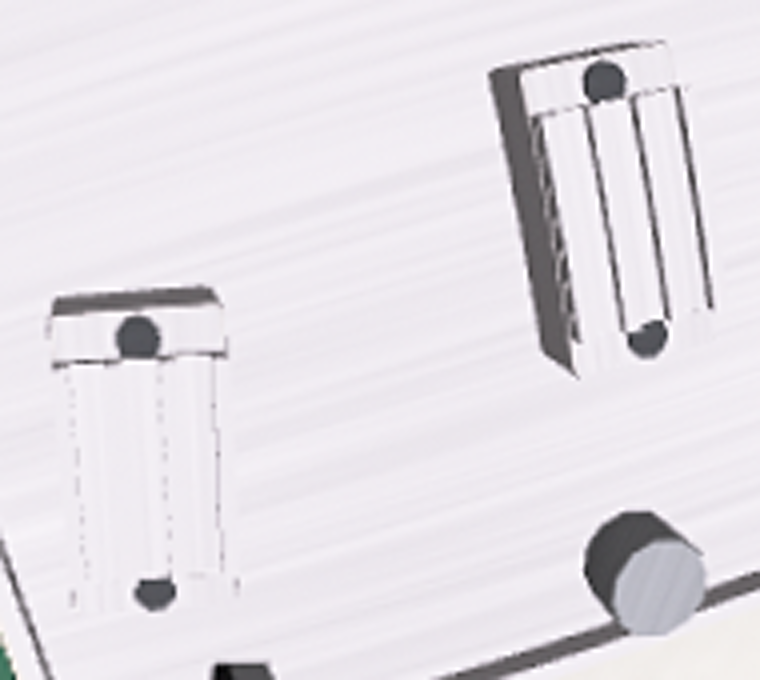

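Run:
```python
from h import *
rows([(np.array([589.7,4.1,135.]),Rdown(71.5),5)],claw=.5)
```

```text
0.0028 0.0031 0.009 -0.44 -0.11 -0.85 0.5; 0.0028 0.0031 0.009 -0.44 -0.11 -0.85 0.5; 0.0028 0.003 0.009 -0.44 -0.11 -0.85 0.5; 0.0028 0.003 0.009 -0.44 -0.11 -0.85 0.5; 0.0027 0.003 0.009 -0.44 -0.11 -0.85 0.5
```

Emit:
step_arm --increments "0.0028 0.0031 0.009 -0.44 -0.1 -0.85 0.5; 0.0028 0.0031 0.009 -0.44 -0.1 -0.85 0.5; 0.0028 0.003 0.009 -0.44 -0.1 -0.85 0.5; 0.0028 0.003 0.009 -0.44 -0.1 -0.85 0.5; 0.0027 0.003 0.007 -0.44 -0.1 -0.85 0.5; 0 0 0 0 0 0 0.5"

```text
time_s: 29.35
tool_pos: [589.2, 7.1, 133.8]
ee_rot: [3.137, -0.0, 1.262]
wrist_force: [-0.7, -0.2, 0.3]
finger_gap: 0.503
```

Run:
```python
from h import *
st(); rows([(np.array([589.7,4.1,112.]),Rdown(71.5),3),(np.array([589.7,4.1,102.]),Rdown(71.5),2)],claw=.5)
```

```text
t 29.35 p [589.2   7.1 133.8] q [-5.900e-02  4.960e-01  1.685e+00 -1.000e-03  9.560e-01  2.510e-01] F [-0.7 -0.2  0.3] gap 0.503
z [ 0.004 -0.001 -1.   ] x [0.304 0.953 0.   ]
-0.0009 0.0004 0.0073 0.08 -0.00 0.26 0.5; -0.0009 0.0004 0.0073 0.08 -0.00 0.26 0.5; -0.0009 0.0005 0.0073 0.08 -0.00 0.26 0.5; 0 0 0.005 0.00 0.00 0.00 0.5; 0 0 0.005 0.00 0.00 0.00 0.5
```

Emit:
step_arm --increments "-0.0009 0.0004 0.0073 0.08 0 0.26 0.5; -0.0009 0.0004 0.0073 0.08 0 0.26 0.5; -0.0009 0.0004 0.0073 0.08 0 0.26 0.5; 0 0 0.005 0 0 0 0.5; 0 0 0.003 0 0 0 0.5; 0 0 0 0 0 0 0.5"

```text
time_s: 29.95
tool_pos: [589.6, 3.7, 100.9]
ee_rot: [-3.141, 0.0, 1.247]
wrist_force: [-0.0, -0.4, 0.1]
finger_gap: 0.5
```

Run:
```python
from h import *
st(); s=save('wrist','w26.png');
```

```text
t 29.95 p [589.6   3.7 100.9] q [-0.065  0.541  1.709 -0.     0.892  0.259] F [-0.  -0.4  0.1] gap 0.5
z [-0.001  0.    -1.   ] x [ 0.319  0.948 -0.   ]
```

View pics/w26.png

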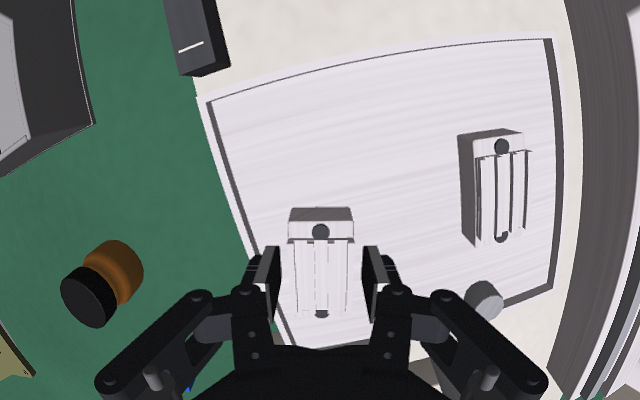

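Emit:
step_arm --increments "0 0 0 0 0 0 1; 0 0 0 0 0 0 1; 0 0 0 0 0 0 1; 0 0 0 0 0 0 1; 0 0 -0.01 0 0 0 1; 0 0 -0.02 0 0 0 1; 0 0 -0.03 0 0 0 1" --grip_force 50

```text
time_s: 30.7
tool_pos: [586.7, 3.9, 160.0]
ee_rot: [-3.132, 0.003, 1.247]
wrist_force: [0.5, 0.1, -1.1]
finger_gap: 0.34
```

Run:
```python
from h import *
st(); s=save('wrist','w27.png')
p,R,_=cur(); ty=86
# tote centre 413,216 ; drop A at +y side
U=np.array([np.cos(np.radians(86.4)),np.sin(np.radians(86.4)),0])
C=np.array([413,215,0])
a=C+45*U+[0,0,185]; print(a)
rows([(p+[-30,25,50],R,2),(a,Rdown(86),9)],claw=1,dig=3)
```

```text
t 30.7 p [586.7   3.9 160. ] q [-0.065  0.466  1.656 -0.     1.03   0.259] F [ 0.5  0.1 -1.1] gap 0.34
z [-0.01   0.001 -1.   ] x [ 0.318  0.948 -0.003]
[415.82557338 259.91120278 185.        ]
0.007 -0.018 -0.025 0.00 0.00 0.00 1; 0.007 -0.018 -0.025 0.00 0.00 0.00 1; 0.019 -0.023 0.003 -0.00 0.00 -1.62 1; 0.02 -0.023 0.003 -0.00 0.00 -1.62 1; 0.021 -0.022 0.003 -0.00 0.00 -1.62 1; 0.021 -0.022 0.003 -0.00 0.00 -1.62 1; 0.022 -0.021 0.003 -0.00 0.00 -1.62 1; 0.022 -0.02 0.003 -0.00 0.00 -1.62 1; 0.023 -0.02 0.003 -0.00 0.00 -1.62 1; 0.023 -0.019 0.003 -0.00 0.00 -1.62 1; 0.024 -0.018 0.003 -0.00 0.00 -1.62 1
```

View pics/w27.png

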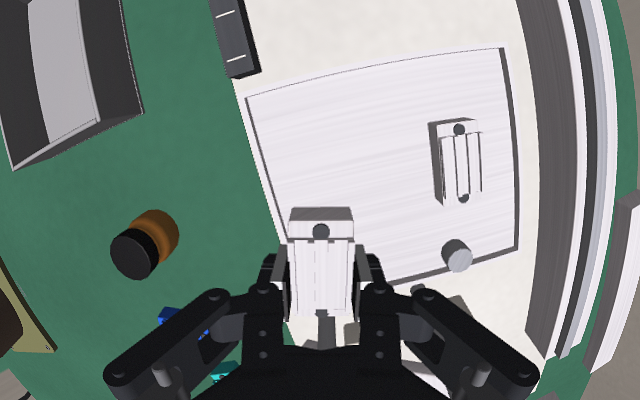

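Emit:
step_arm --increments "0.007 -0.018 -0.025 0 0 0 1; 0.007 -0.018 -0.025 0 0 0 1; 0.019 -0.023 0.003 0 0 -1.62 1; 0.02 -0.023 0.003 0 0 -1.62 1; 0.021 -0.022 0.003 0 0 -1.62 1; 0.021 -0.022 0.003 0 0 -1.62 1; 0.022 -0.021 0.003 0 0 -1.62 1; 0.022 -0.02 0.003 0 0 -1.62 1; 0.023 -0.02 0.003 0 0 -1.62 1; 0.023 -0.019 0.003 0 0 -1.62 1; 0.02 -0.015 0.003 0 0 -1.62 1; 0 0 0 0 0 0 1"

```text
time_s: 31.95
tool_pos: [417.2, 262.6, 200.2]
ee_rot: [3.12, -0.005, 1.508]
wrist_force: [-0.8, -1.1, -1.2]
finger_gap: 0.341
```

Run:
```python
from h import *
st(); s=save('wrist','w28.png'); t=save('top','t28.png')
p,R,_=cur()
rows([(np.array([416,259,86.]),Rdown(86),7)],claw=1,dig=3)
```

```text
t 31.95 p [417.2 262.6 200.2] q [ 0.48   0.295  1.829 -0.009  0.996  0.548] F [-0.8 -1.1 -1.2] gap 0.341
z [ 0.022  0.003 -1.   ] x [0.063 0.998 0.005]
0 -0.001 0.016 0.19 -0.03 0.04 1; 0 -0.001 0.016 0.19 -0.03 0.04 1; 0 -0.001 0.016 0.19 -0.03 0.04 1; 0 -0.001 0.016 0.19 -0.03 0.04 1; 0 -0.001 0.016 0.19 -0.03 0.04 1; 0 -0.001 0.016 0.19 -0.03 0.04 1; 0 0 0.016 0.19 -0.03 0.04 1
```

View pics/w28.png

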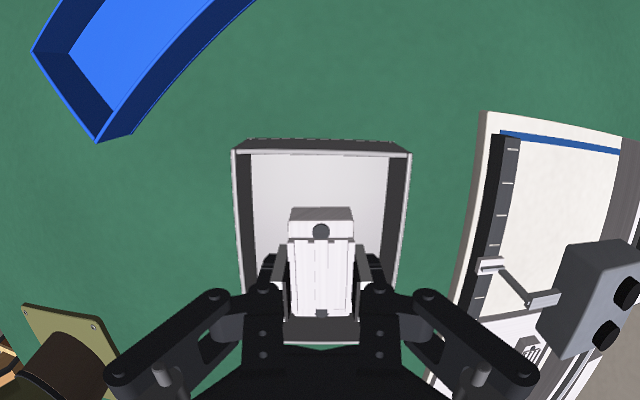

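Run:
```python
from h import *
s=load('w28')
for u,v in [(235,151),(410,153),(320,152),(285,343),(355,342)]: print((u,v),atz(s,u,v,60,1).round(1))
```

```text
(235, 151) [363.1 312.9  60. ]
(410, 153) [486.3 303.2  60. ]
(320, 152) [422.4 307.3  60. ]
(285, 343) [378.3 133.7  60. ]
(355, 342) [443.7 129.6  60. ]
```

Emit:
step_arm --increments "0 0 0.018 0.19 0 0 1; 0 0 0.018 0.19 0 0 1; 0 0 0.018 0.19 0 0 1; 0 0 0.018 0.19 0 0 1; 0 0 0.015 0.19 0 0 1; 0 0 0.012 0.1 0 0 1; 0 0 0.008 0 0 0 1; 0 0 0.004 0 0 0 1; 0 0 0 0 0 0 1"

```text
time_s: 32.95
tool_pos: [430.9, 256.4, 90.1]
ee_rot: [3.124, -0.008, 1.496]
wrist_force: [-1.1, 0.7, -1.1]
finger_gap: 0.338
```

Run:
```python
from h import *
st()
```

```text
t 32.95 p [430.9 256.4  90.1] q [ 0.454  0.469  1.929 -0.004  0.725  0.532] F [-1.1  0.7 -1.1] gap 0.338
z [ 0.019  0.006 -1.   ] x [0.075 0.997 0.008]
```

Emit:
step_arm --increments "0 -0.004 0.003 0 0 0 1; 0 -0.003 0.003 0 0 0 1; 0 0 0 0 0 0 0.5; 0 0 0 0 0 0 0.5; 0 0 0 0 0 0 0.5; 0 0 -0.015 0 0 0 0.5; 0 0 -0.025 0 0 0 0.5; 0 0 -0.035 0 0 0 0.5; 0 0 -0.035 0 0 0 0.5"

```text
time_s: 33.85
tool_pos: [419.4, 256.0, 194.8]
ee_rot: [3.129, -0.004, 1.497]
wrist_force: [0.7, 0.4, 0.3]
finger_gap: 0.497
```

Run:
```python
from h import *
st(); s=save('wrist','w30.png')
p,R,_=cur()
rows([(np.array([600,60,235.]),Rdown(82.6),9),(np.array([685.3,15.7,190.]),Rdown(82.6),5)],claw=.5,dig=3)
```

```text
t 33.85 p [419.4 256.  194.8] q [ 0.464  0.303  1.835 -0.003  0.991  0.539] F [0.7 0.4 0.3] gap 0.497
z [ 0.013  0.003 -1.   ] x [0.074 0.997 0.004]
-0.02 0.021 -0.004 0.13 -0.06 0.35 0.5; -0.02 0.022 -0.004 0.13 -0.06 0.35 0.5; -0.02 0.022 -0.004 0.13 -0.06 0.35 0.5; -0.02 0.022 -0.004 0.13 -0.06 0.35 0.5; -0.02 0.022 -0.004 0.13 -0.06 0.35 0.5; -0.02 0.022 -0.004 0.13 -0.06 0.35 0.5; -0.02 0.022 -0.004 0.13 -0.06 0.35 0.5; -0.019 0.022 -0.004 0.13 -0.06 0.35 0.5; -0.019 0.022 -0.004 0.13 -0.06 0.35 0.5; -0.007 0.018 0.009 0.00 0.00 0.00 0.5; -0.007 0.018 0.009 0.00 0.00 0.00 0.5; -0.007 0.018 0.009 0.00 0.00 0.00 0.5; -0.007 0.018 0.009 0.00 0.00 0.00 0.5; -0.007 0.018 0.009 0.00 0.00 0.00 0.5
```

View pics/w30.png

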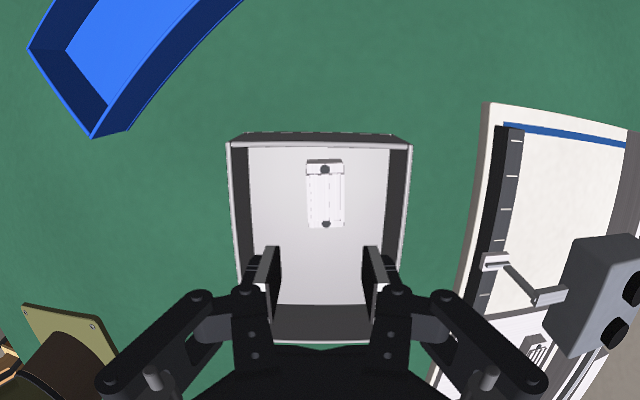

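Emit:
step_arm --increments "-0.02 0.021 -0.004 0.13 0 0.3 0.5; -0.02 0.022 -0.004 0.13 0 0.3 0.5; -0.02 0.022 -0.004 0.13 0 0.3 0.5; -0.02 0.022 -0.004 0.13 0 0.3 0.5; -0.02 0.022 -0.004 0.13 0 0.3 0.5; -0.02 0.022 -0.004 0.13 0 0.3 0.5; -0.02 0.022 -0.004 0 0 0.3 0.5; -0.019 0.022 -0.004 0 0 0.3 0.5; -0.019 0.022 -0.004 0 0 0.3 0.5; -0.007 0.018 0.009 0 0 0 0.5; -0.007 0.018 0.009 0 0 0 0.5; -0.007 0.018 0.009 0 0 0 0.5; -0.005 0.018 0.009 0 0 0 0.5; 0 0.01 0.005 0 0 0 0.5; 0 0 0 0 0 0 0.5"

```text
time_s: 35.4
tool_pos: [691.7, 20.7, 199.5]
ee_rot: [3.123, -0.018, 1.453]
wrist_force: [0.9, -0.9, 0.2]
finger_gap: 0.5
```

Run:
```python
from h import *
st(); s=save('wrist','w31.png')
rows([(np.array([685.3,15.7,140.]),Rdown(82.6),5)],claw=.5)
```

```text
t 35.4 p [691.7  20.7 199.5] q [-0.038  0.541  1.389  0.018  1.192  0.074] F [ 0.9 -0.9  0.2] gap 0.5
z [ 0.021  0.016 -1.   ] x [0.118 0.993 0.018]
-0.0014 -0.0012 0.0119 0.20 -0.21 0.13 0.5; -0.0013 -0.0012 0.0119 0.20 -0.21 0.13 0.5; -0.0013 -0.0011 0.0119 0.20 -0.21 0.13 0.5; -0.0012 -0.0011 0.0119 0.20 -0.21 0.13 0.5; -0.0012 -0.001 0.0119 0.20 -0.21 0.13 0.5
```

View pics/w31.png

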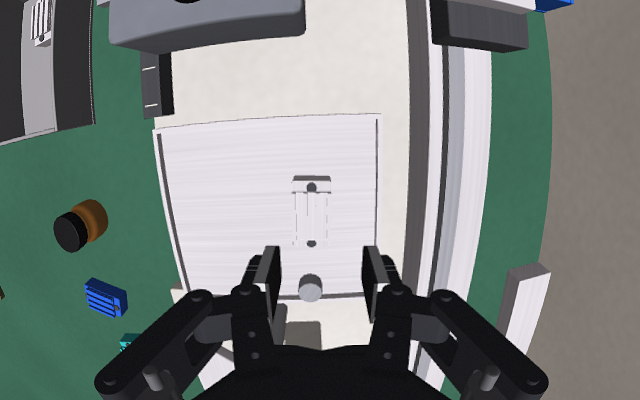

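Emit:
step_arm --increments "-0.0014 -0.0018 0.0119 0.2 -0.21 0.13 0.5; -0.0013 -0.0018 0.0119 0.2 -0.21 0.13 0.5; -0.0013 -0.0017 0.0119 0.2 -0.21 0.13 0.5; -0.0012 -0.0015 0.0119 0.2 -0.21 0.13 0.5; -0.0012 -0.001 0.01 0.2 -0.21 0.13 0.5; 0 0 0 0 0 0 0.5"

```text
time_s: 36.05
tool_pos: [678.3, 18.1, 137.1]
ee_rot: [-3.137, 0.002, 1.443]
wrist_force: [-0.8, -0.2, 0.4]
finger_gap: 0.493
```

Run:
```python
from tri import *
st(); s=save('wrist','w32.png'); a=load('w31')
Q=[atz(a,*x,45.5,1) for x in ((311,243),(311.5,187))]; d=Q[1]-Q[0]; print('B from w31',((Q[0]+Q[1])/2).round(1),np.degrees(np.arctan2(d[1],d[0])))
rows([(np.array([685.3,15.7,101.]),Rdown(82.6),5)],claw=.5)
```

```text
t 36.05 p [678.3  18.1 137.1] q [-3.500e-02  5.950e-01  1.465e+00 -1.000e-03  1.087e+00  9.400e-02] F [-0.8 -0.2  0.4] gap 0.493
z [-0.005 -0.001 -1.   ] x [ 0.128  0.992 -0.002]
B from w31 [686.2  15.7  45.5] 82.08051023674062
-0.0003 0.0014 0.0074 -0.05 0.02 0.01 0.5; -0.0003 0.0014 0.0074 -0.05 0.02 0.01 0.5; -0.0003 0.0014 0.0074 -0.05 0.02 0.01 0.5; -0.0003 0.0014 0.0074 -0.05 0.02 0.01 0.5; -0.0003 0.0014 0.0074 -0.05 0.02 0.01 0.5
```

View pics/w32.png

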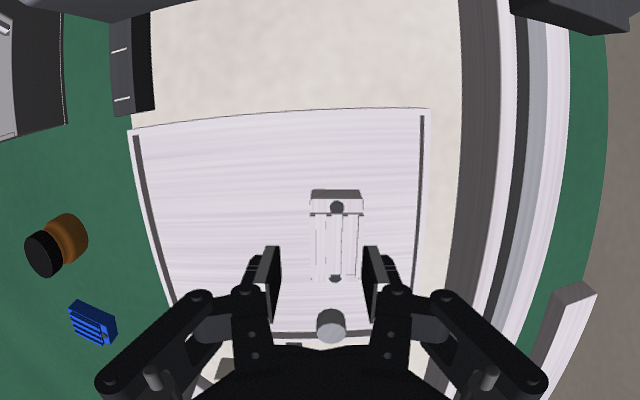

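Tool needs about 7.5 mm in +x; shift first, then go down.

Emit:
step_arm --increments "-0.0005 0.004 0.004 0 0 0 0.5; -0.0005 0.003 0.006 0 0 0 0.5; -0.0005 0 0.008 0 0 0 0.5; 0 0 0.007 0 0 0 0.5; 0 0 0 0 0 0 0.5"

```text
time_s: 36.6
tool_pos: [687.9, 15.2, 112.3]
ee_rot: [3.141, 0.001, 1.443]
wrist_force: [0.5, -0.1, -0.6]
finger_gap: 0.502
```

Run:
```python
from tri import *
st(); rows([(np.array([685.8,15.7,101.]),Rdown(82.6),2)],claw=.5)
```

```text
t 36.6 p [687.9  15.2 112.3] q [-3.900e-02  6.310e-01  1.466e+00 -1.000e-03  1.045e+00  9.000e-02] F [ 0.5 -0.1 -0.6] gap 0.502
z [ 0.    -0.001 -1.   ] x [ 0.128  0.992 -0.001]
0.0001 -0.0011 0.0056 0.01 0.03 0.03 0.5; 0.0001 -0.0011 0.0056 0.01 0.03 0.03 0.5
```

Emit:
step_arm --increments "0 -0.0011 0.0056 0 0 0 0.5; 0 -0.0008 0.005 0 0 0 0.5; 0 0 0 0 0 0 0.5; 0 0 0 0 0 0 1; 0 0 0 0 0 0 1; 0 0 0 0 0 0 1; 0 0 0 0 0 0 1"

```text
time_s: 37.3
tool_pos: [685.8, 15.6, 100.9]
ee_rot: [3.141, 0.001, 1.443]
wrist_force: [0.9, -1.0, -0.9]
finger_gap: 0.345
```

Run:
```python
from h import *
st(); s=save('wrist','w33.png')
p,R,_=cur()
a=np.array([414,180,200.])
rows([(p+[0,0,50],R,3),(np.array([600,45,235.]),R,5),(a,Rdown(86),9)],claw=1,dig=3)
```

```text
t 37.3 p [685.8  15.6 100.9] q [-3.80e-02  6.41e-01  1.48e+00 -1.00e-03  1.02e+00  9.00e-02] F [ 0.9 -1.  -0.9] gap 0.345
z [ 0.    -0.001 -1.   ] x [ 0.128  0.992 -0.001]
0 0 -0.017 0.00 0.00 0.00 1; 0 0 -0.017 0.00 0.00 0.00 1; 0 0 -0.017 0.00 0.00 0.00 1; 0.004 -0.018 -0.017 0.00 0.00 0.00 1; 0.004 -0.018 -0.017 0.00 0.00 0.00 1; 0.004 -0.018 -0.017 0.00 0.00 0.00 1; 0.004 -0.018 -0.017 0.00 0.00 0.00 1; 0.004 -0.018 -0.017 0.00 0.00 0.00 1; 0.012 -0.022 0.004 0.00 0.01 -0.37 1; 0.012 -0.022 0.004 0.00 0.01 -0.37 1; 0.013 -0.022 0.004 0.00 0.01 -0.37 1; 0.013 -0.022 0.004 0.00 0.01 -0.37 1; 0.013 -0.022 0.004 0.00 0.01 -0.37 1; 0.013 -0.022 0.004 0.00 0.01 -0.37 1; 0.013 -0.022 0.004 0.00 0.01 -0.37 1; 0.013 -0.022 0.004 0.00 0.01 -0.37 1; 0.013 -0.022 0.004 0.00 0.01 -0.37 1
```

View pics/w33.png

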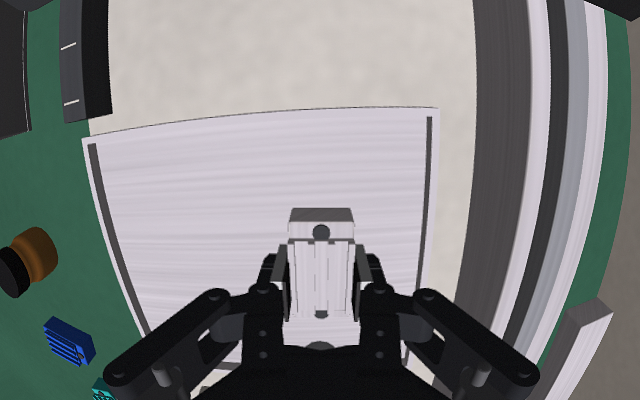

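Emit:
step_arm --increments "0 0 -0.012 0 0 0 1; 0 0 -0.017 0 0 0 1; 0 0 -0.017 0 0 0 1; 0.004 -0.018 -0.017 0 0 0 1; 0.004 -0.018 -0.017 0 0 0 1; 0.004 -0.018 -0.017 0 0 0 1; 0.004 -0.018 -0.017 0 0 0 1; 0.004 -0.018 -0.017 0 0 0 1; 0.012 -0.022 0.004 0 0 -0.37 1; 0.012 -0.022 0.004 0 0 -0.37 1; 0.013 -0.022 0.004 0 0 -0.37 1; 0.013 -0.022 0.004 0 0 -0.37 1; 0.013 -0.022 0.004 0 0 -0.37 1; 0.013 -0.022 0.004 0 0 -0.37 1; 0.013 -0.022 0.004 0 0 -0.37 1; 0.013 -0.021 0.004 0 0 -0.37 1; 0.01 -0.016 0.004 0 0 -0.37 1; 0 0 0 0 0 0 1"

```text
time_s: 39.15
tool_pos: [413.2, 182.8, 213.9]
ee_rot: [3.122, -0.003, 1.5]
wrist_force: [-0.3, -0.5, -0.9]
finger_gap: 0.337
```

Run:
```python
from h import *
st(); s=save('wrist','w34.png')
rows([(np.array([418,176,120.]),Rdown(86),6)],claw=1)
```

```text
t 39.15 p [413.2 182.8 213.9] q [ 0.326  0.226  1.891 -0.006  1.005  0.4  ] F [-0.3 -0.5 -0.9] gap 0.337
z [ 0.02   0.002 -1.   ] x [0.07  0.998 0.003]
-0.0011 0.0003 0.0157 0.21 -0.03 -0.01 1; -0.0011 0.0003 0.0157 0.21 -0.03 -0.01 1; -0.0011 0.0004 0.0157 0.21 -0.03 -0.01 1; -0.0011 0.0004 0.0157 0.21 -0.03 -0.01 1; -0.0011 0.0005 0.0157 0.21 -0.03 -0.01 1; -0.0011 0.0006 0.0157 0.21 -0.03 -0.01 1
```

View pics/w34.png

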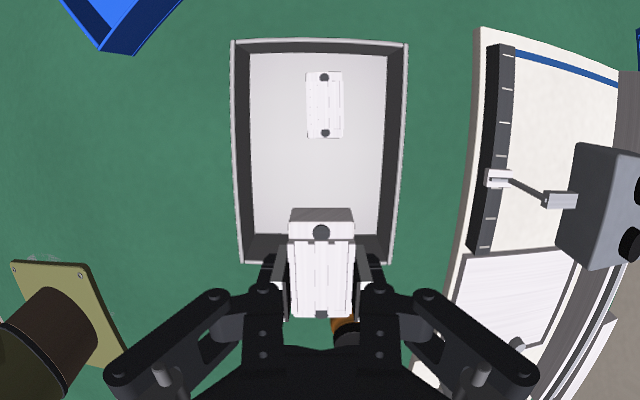

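Run:
```python
from h import *
s=load('w34')
for u,v,z in [(232,42,60),(405,45,60),(242,263,60),(393,263,60),(324,72,28),(324,138,28)]: print((u,v),atz(s,u,v,z,1).round(1))
```

```text
(232, 42) [361.1 312.4  60. ]
(405, 45) [485.7 301.4  60. ]
(242, 263) [345.5 136.4  60. ]
(393, 263) [473.9 125.9  60. ]
(324, 72) [426.5 285.4  28. ]
(324, 138) [422.7 230.7  28. ]
```

Emit:
step_arm --increments "-0.0003 -0.001 0.018 0.21 0 0 1; -0.0003 -0.001 0.018 0.21 0 0 1; 0 -0.001 0.018 0.21 0 0 1; 0 -0.001 0.018 0.21 0 0 1; 0 -0.001 0.018 0.21 0 0 1; 0 -0.001 0.015 0.1 0 0 1; 0 0 0.01 0 0 0 1; 0 0 0.006 0 0 0 1; 0 0 0 0 0 0 1"

```text
time_s: 40.1
tool_pos: [427.5, 182.0, 96.6]
ee_rot: [3.115, -0.01, 1.497]
wrist_force: [0.6, -0.0, -0.9]
finger_gap: 0.338
```

Run:
```python
from h import *
st()
```

```text
t 40.1 p [427.5 182.   96.6] q [ 3.120e-01  4.220e-01  2.008e+00 -1.000e-03  6.820e-01  3.870e-01] F [ 0.6 -0.  -0.9] gap 0.338
z [ 0.028  0.008 -1.   ] x [0.074 0.997 0.01 ]
```

Emit:
step_arm --increments "0 -0.006 0.003 0.5 0 0 1; 0 -0.005 0.006 0.5 0 0 1; 0 -0.001 0.004 0.3 0 0 1; 0 0 0 0 0 0 1"

```text
time_s: 40.5
tool_pos: [416.3, 183.4, 83.9]
ee_rot: [3.136, -0.012, 1.497]
wrist_force: [0.6, 0.1, -1.0]
finger_gap: 0.335
```

Emit:
step_arm --increments "0 0 0.001 0 0 0 0.5; 0 0 0 0 0 0 0.5; 0 0 0 0 0 0 0.5; 0 0 -0.012 0 0 0 0.5; 0 0 -0.025 0 0 0 0.5; 0 0 -0.035 0 0 0 0.5; 0 0 -0.035 0 0 0 0.5; 0 0 -0.03 0 0 0 0.5; 0 0 0 0 0 0 0.5"

```text
time_s: 41.4
tool_pos: [415.8, 182.1, 225.5]
ee_rot: [3.135, -0.012, 1.497]
wrist_force: [0.3, -0.1, 0.2]
finger_gap: 0.498
```

Run:
```python
from hs import *
st(); s=save('wrist','w36.png'); t=save('top','t36.png'); print(shift('t14','t36',(262,145,288,171)))
p,R,_=cur()
Q=Rtilt(MP,0,25); b=M((-150,152,215),MP); print(b); rows([(b,Q,13)],claw=0,dig=3)
```

```text
t 41.4 p [415.8 182.1 225.5] q [0.314 0.217 1.867 0.01  1.048 0.383] F [ 0.3 -0.1  0.2] gap 0.498
z [ 0.007  0.011 -1.   ] x [0.073 0.997 0.012]
(array([-3.1972353 , -0.30478904], dtype=float32), 0.8972220485273762)
[468.25003326 200.47747144 215.        ]
0.002 0.004 0.001 -1.48 -1.54 -6.83 0; 0.001 0.004 0.001 -1.48 -1.54 -6.83 0; 0.001 0.004 0.001 -1.48 -1.54 -6.83 0; 0 0.004 0.001 -1.48 -1.54 -6.83 0; 0 0.004 0.001 -1.48 -1.54 -6.83 0; -0.001 0.004 0.001 -1.48 -1.54 -6.83 0; -0.001 0.004 0.001 -1.48 -1.54 -6.83 0; -0.002 0.004 0.001 -1.48 -1.54 -6.83 0; -0.002 0.004 0.001 -1.48 -1.54 -6.83 0; -0.002 0.003 0.002 -1.48 -1.54 -6.83 0; -0.003 0.003 0.002 -1.48 -1.54 -6.83 0; -0.003 0.003 0.002 -1.48 -1.54 -6.83 0; -0.003 0.002 0.002 -1.48 -1.54 -6.83 0
```

View pics/w36.png

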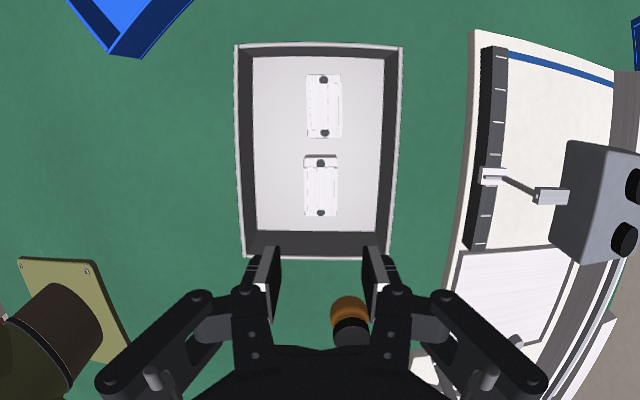

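View pics/t36.png

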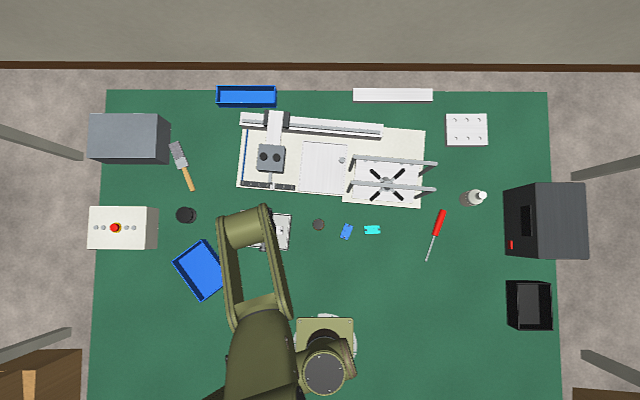

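Emit:
step_arm --increments "0.002 0.004 0.001 -1.48 -1.54 -6.83 0; 0.001 0.004 0.001 -1.48 -1.54 -6.83 0; 0.001 0.004 0.001 -1.48 -1.54 -6.83 0; 0 0.004 0.001 -1.48 -1.54 -6.83 0; 0 0.004 0.001 -1.48 -1.54 -6.83 0; -0.001 0.004 0.001 -1.48 -1.54 -6.83 0; -0.001 0.004 0 -1.48 -1.54 -6.83 0; -0.002 0.004 0 -1.48 -1.54 -6.83 0; -0.002 0.004 0 -1.48 -1.54 -6.83 0; -0.002 0.003 0 -1.48 -1.54 -6.83 0; -0.003 0.003 0 -1.48 -1.54 -6.83 0; -0.003 0.003 0 -1.48 -1.54 -6.83 0; -0.003 0.002 0 -1.48 -1.54 -6.83 0; 0 0 0 0 0 0 0"

```text
time_s: 42.9
tool_pos: [448.5, 197.2, 197.9]
ee_rot: [-3.102, 0.401, -3.128]
wrist_force: [-0.2, -0.3, 0.2]
finger_gap: 1.001
```

Run:
```python
from hs import *
st(); s=save('wrist','w37.png'); print(Minv(s['origin'],MP)); crop(s,260,160,400,280,5.7,'w37c.png')
```

```text
t 42.9 p [448.5 197.2 197.9] q [ 0.451  0.217  2.049 -0.389  0.558 -0.826] F [-0.2 -0.3  0.2] gap 1.001
z [ 0.391 -0.034 -0.92 ] x [-0.92  -0.012 -0.391]
[-272.64284913  141.52434563  229.95432277]
```

View pics/w37.png

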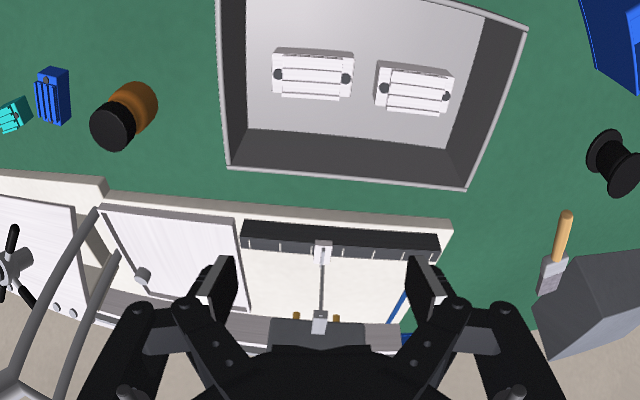

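View pics/w37c.png

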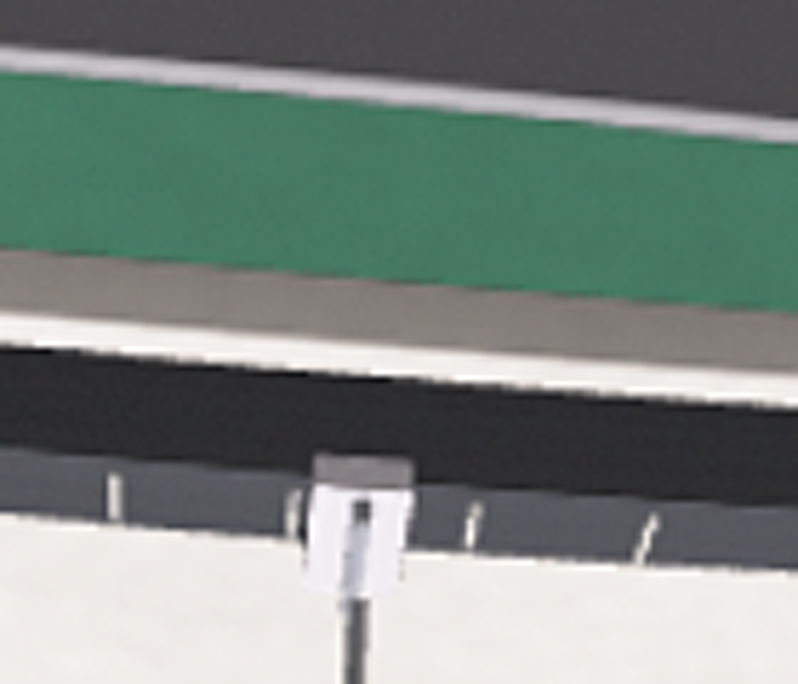

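Run:
```python
from hs import *
s=load('w37'); B=lambda a:(260+a[0]/5.7,160+a[1]/5.7)
print('ptr',Minv(atz(s,*B((355,598)),62,1),MP))
for a in [(362,508),(357,560),(353,592)]: print('rib',Minv(atz(s,*B(a),58,1),MP))
t0=cv2.cvtColor(load('top0')['color'],cv2.COLOR_BGR2GRAY); t=save('top','t37.png')
crop(s,330,0,0+640,0+1,1,'x.png') if 0 else None
```

```text
ptr [-40.04776338 152.26789996  62.        ]
rib [-58.50140464 151.92718926  58.        ]
rib [-45.01696685 152.10799623  58.        ]
rib [-36.16493704 152.07746406  58.        ]
```

Run:
```python
from h import *
st(); print(env.finish_job())
```

```text
t 43.0 p [449.  197.4 198.3] q [ 0.451  0.217  2.048 -0.389  0.56  -0.823] F [ 0.3 -0.5 -0.4] gap 1.0
z [ 0.391 -0.035 -0.92 ] x [-0.92  -0.008 -0.391]
the job is handed in; nothing more can be done
None
```

The job is done and handed in at 43.0 s of the 72 s allowed: the head stands at its mark and both castings are in the grey tote.

**Wheel:** I turned it by pushing on the lower arms with closed fingers, because gripping an arm through a full stroke would have passed the last joint's range. It took five pushes, the last two being small corrections.

**Mark:** In the last wrist picture the pointer measured y = 152.3 mm and the rib 152.1 mm in the machine's frame. The top camera showed no movement of the head between leaving the wheel and placing the second casting. Before the last correction the pointer was about 1 mm short.

**Castings:** I took each one across its 30 mm sides and set it down in the tote. The last picture shows both lying flat, fins up, well apart and clear of the walls.

**Other things:** In the last pictures the plug is still in the tray. The jar, bottle, spool, screwdriver and look-alikes look unmoved by eye, though I did not measure them.

**Checks that disagreed:**
- **Heading and wheel centre:** The first fit from the fixed cameras was off in heading. The wheel centre differed by about 2 to 3 mm from the wrist view, so I used the wrist view.
- **Push motion:** Steps under load moved less than commanded, so I closed the last few millimetres by watching the head in the top camera.

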